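# Push the stuck piston out of a sauce filler's cylinder

## Robot

A 6-joint arm with a two-finger parallel gripper is mounted at the origin on the work surface. World frame = base frame: x ahead of the robot, y to its left, z up, the work surface at z = 0. Lengths are in mm, angles in rad, forces in N, time in s.
With the tool pointing down it reaches from about 350 to 975 mm from the base axis. Payload 7.1 kg.
Tool frame: the origin (TCP) lies at the very end of the fingers, on their centre line; the grasp point (between the pads) lies 19 mm behind it (tcp_to_grasp is the distance from the TCP to the grasp point, in mm); z points along the fingers, y is the direction in which the jaws open and shut (so a half turn about z gives the same grasp; the last joint's range is limited). The gripper opens to 88 mm and grips with 3 to 60 N. Pads are 20 mm wide; open, the fingers measure 115 mm over their backs; the gripper's body (75 mm by 178 mm) begins 61 mm behind the grasp point.
Start: joints at [-1.258, 0.423, 1.63, -0, 1.089, -0.019], TCP at [203.608, -590.888, 222.675] pointing down, gripper open.
Joint ranges: [-3, 3], [-0.9, 2.11], [0.09, 2.58], [-1.31, 4.45], [0.11, 2.69], [-2.54, 2.54]. Speed limits (rad/s): [2.39, 2.39, 3.01, 3.14, 3.14, 3.14].

## Interface

Orientations are given as [roll, pitch, yaw] about the fixed x, y, z axes, in that order (R = Rz(yaw) Ry(pitch) Rx(roll)).
In Python, from rig import get_obs, get_image, camera_params, job_done, tcp_to_grasp gives the robot as it stands.
- The arm moves only by the tool carry_out, never from a script. Its arguments are lists of equal length, an entry for each row: "grip": the opening, from -1 (shut) to 1 (fully open); "xyz": the shift along the tool's x, y, z in cm, a list of three; "twist": the turn, a rotation vector about the tool's x, y, z in rad, a list of three. A call has 1 to 10 rows; each row shifts and turns the pose as measured when the row begins, along the tool's axes as they then stand; what a row does not reach is not made up. A row lasts 1/12 s, in which the tool goes at most 41.7 mm and 7.16 degrees, less where a joint would pass 70% of its speed; a pose out of reach is approached as far as the arm can. A call with a gripper value outside its range is refused whole. The fingers move at their own pace and stop on an object; "newtons" is the grip in N (left out, the last holds). Time passes only in rows, so rows that do not move let the fingers close. It gives the time, the measured TCP pose, the force and the opening at its end, in the units of the state.
- get_obs(): the state, without advancing time (a new reading comes with each control period).
- get_image(name): name is "side" or "top"; returns the picture (400x640x3 uint8, red, green, blue); there is no depth.
- camera_params(name): a dict with "camera_matrix" (3x3 intrinsics, pixels), "cam_to_world" (4x4, takes a point from camera to world coordinates). Camera axes: x right, y up, looking along -z (the intrinsics and any distortion apply to the point x, -y, -z); pixel columns grow to the right and rows downward; lengths in mm; the calibration is good to about 2 mm. A picture is of the moment at which its call begins. camera_params takes no time and is no camera call.
- job_done(): hands the job in, once; it reports no verdict.
The state is a dict: "t": time; "q": joint angles; "joint_velocities": joint speeds; "joint_torque": joint torques, N m; "ee_pos": TCP position; "ee_rot": TCP orientation; "contact_force": force on the tool from outside, world axes, zero at the start; "wrist_torque": the same for the moment, N m; "grip_width": finger opening in mm.
Only numpy, scipy, OpenCV 4.12 (cv2) and the standard library are available. Lean on these libraries where they do the work, as an engineer would, in place of code of your own. Each camera call takes 0.05 s, during which the arm holds its last target.

## Task

The sauce filler is stripped for washing, but its piston is stuck in the cylinder. Take the pusher rod, put its head in through the nut on the cylinder's end away from the pan and push the piston right through so that it drops into the pan, going on gently until you feel the rod's stop plate bear on the nut (a firm touch of 5 to 10 N, never rammed: 18 N on the filler is too much); then draw the rod all the way out and lay it flat on the counter. Move the piston with the rod only, and leave the hopper, the shaker and the clamp where they are.

Things in the scene. Friction and masses are not known exactly. Their poses are not given: they have to be found in the camera images.
- filler: Stainless tabletop sauce filler, fixed: housing 120 x 200 mm, top 60 mm above the counter, carrying an open steel cylinder (bore 35 mm, 150 mm long) level in two saddles; blanked inlet on top reaching 145 mm. Origin: centre of the underside; x = bore axis and push direction, from the mouth towards the pan; z up. Bore axis at y = 0, 95 mm up.
- mouth (a point): Centre of the cylinder's near end, on the bore axis, 95 mm up; axes as the filler (x into the bore). A lead-in cone here, 42 mm wide, narrows to the 35 mm bore in 8 mm. Round it sits the filler's retaining nut: a ring 62 mm across with a 42 mm hole, fixed, screwed on by a different amount each time: its front face stands 6 to 30 mm in front of this point (not measured). Nothing else is in front.
- far_end (a point): Centre of the far end face of the cylinder (flange 51 mm across), over the pan, 150 mm along the bore axis from the mouth; axes as the filler.
- piston: White plastic piston 34 mm across, 28 mm long with two black seal rings and rounded edges, about 45 g, stuck in the bore, its middle 45 to 95 mm in from the mouth. Origin at its centre, x along its own axis. Its seals rub: it takes roughly 8 to 18 N to push it, steadily, until its tail leaves the far end; then it falls freely.
- piston_center (a point): Centre of the piston (same point as its body origin).
- rod: Loose pusher rod, 286 mm long, 140 g, lying flat on the counter. White octagonal handle 32 mm across flats, 92 mm long; stop plate 52 wide x 28 high x 8 mm; 12 mm steel shaft; round head 29 mm across, 16 mm long. x runs from handle to head, z up, origin on the underside below rod_grip. Axis 16 mm above the counter as it lies. Balance point about 70 mm ahead of rod_grip.
- rod_grip (a point): Point on the rod's axis in the handle, the place to hold it, 16 mm above the counter as it lies: 45 mm behind the stop plate's front face, 37 mm behind its back face, 55 mm ahead of the handle's tail. Axes as the rod. The handle's flat sides face left and right (32 mm apart).
- rod_stop (a point): Point on the rod's axis in the stop plate's front face, 45 mm ahead of rod_grip. This face meets the retaining nut's front face when the rod is home.
- rod_tip (a point): Centre of the head's front face, 231 mm ahead of rod_grip and 186 mm ahead of the stop plate's face: with the rod home it stands 6 to 30 mm out of the far end.
- pan: Loose stainless pan, outside 120 (x) x 160 (y) x 45 mm high, walls and floor 3 mm, open on top, standing on the counter under the cylinder's far end, its near wall just under the end flange. Origin: centre of the underside.
- hopper: Bystander: steel hopper standing upside down on its 120 mm rim, 130 mm high. Origin: centre of the underside.
- shaker: Bystander: shaker jar 68 mm across, 150 mm high. Origin: centre of the underside.
- clamp: Bystander: steel pipe clamp ring lying flat, 62 mm across, 14 mm high, with a bolt at one side reaching 51 mm from its middle. Origin: centre of the underside.
Things that resemble listed ones, but are neither listed nor needed, are in the scene too. Of the things that look like the pan, take the one that is farthest to the robot's left at the start.

How it is judged (in metres and radians):
On the way, in this order (a step that is already met when the one before it is completed fails the run):
1. the rod's stop plate bears on the filler's nut with more than 3 N, its head out of the far end (contact force between rod_c4 and filler above 3 N and x of rod_tip in the frame of far_end above 0.002 m), for 0.2 s.
2. the piston lies in the pan and the rod is drawn out of the cylinder (z of piston_center in the frame of pan below 0.045 m and x of rod_tip in the frame of mouth below -0.005 m), for 0.1 s.
At the end, for the whole second after the job is handed in: the piston lies at rest inside the pan and the rod lies at rest flat on the counter, clear of the cylinder (its grip and tip points both within 5 mm of their lying height) (x of piston_center in the frame of pan between -0.058 and 0.058 m and y of piston_center in the frame of pan between -0.078 and 0.078 m and z of piston_center in the frame of pan below 0.03 m and linear speed of each of piston, rod below 0.02 m/s and height (world z) of each of rod_grip, rod_tip below 0.021 m); the robot touches nothing.
It fails at once if the rod presses on the filler with more than 18 N (contact force between rod and filler above 18 N).
It fails at once if the robot touches the piston (contact force between any of the fingers, the arm and piston above 0.3 N).
It fails at once if the hopper, shaker or clamp is moved more than 20 mm (distance of any of hopper, shaker, clamp from where it was at the start of the episode above 0.02 m).
It also fails if it takes over 72 s, if anything falls off the work surface, if the arm or the gripper's body presses on something with over 40 N, if the wrist force passes 120 N, or if a joint passes its speed limit or range.

## Working session

There is one attempt and no reset: what is moved stays moved. The work goes in short steps, Python scripts to look and compute and a tool call to move; the robot and the scene stay as the last step left them, time stands still between calls to the robot, and variables do not carry over. Pictures are saved under pics/ and viewed, and the job is handed in when it is done.

Besides the shell and the picture viewer there is one more tool, called after "Emit:" as name(argument=value, ...) on one line, values as JSON. carry_out: Moves the arm, as the interface text tells. Its arguments: {"type":"object","properties":{"grip":{"type":"array","items":{"type":"number"}},"xyz":{"type":"array","items":{"type":"array","items":{"type":"number"}}},"twist":{"type":"array","items":{"type":"array","items":{"type":"number"}}},"newtons":{"type":"number"}},"required":["grip","xyz","twist"]}

```bash
ls; mkdir -p pics; python3 - <<'E'
from rig import *
import cv2
for n in("side","top"):
    im=get_image(n); cv2.imwrite(f"pics/{n}0.png",im[:,:,::-1]); p=camera_params(n); print(n,p)
print(get_obs(),tcp_to_grasp)
E
```

```text
pics
side {'camera_matrix': array([[364.12514896,   0.        , 317.15703466],
       [  0.        , 364.12514896, 199.45356081],
       [  0.        ,   0.        ,   1.        ]]), 'cam_to_world': array([[-8.70976114e-01,  3.79701528e-01, -3.11813019e-01,
         2.26933099e+02],
       [-4.91291026e-01, -6.65550188e-01,  5.61850581e-01,
         5.43554487e+02],
       [ 5.80831057e-03,  6.42549373e-01,  7.66222270e-01,
         8.06721764e+02],
       [ 0.00000000e+00,  0.00000000e+00,  0.00000000e+00,
         1.00000000e+00]])}
top {'camera_matrix': array([[494.21281909,   0.        , 315.24042069],
       [  0.        , 494.21281909, 198.07056706],
       [  0.        ,   0.        ,   1.        ]]), 'cam_to_world': array([[ 2.77228746e-02,  9.97312670e-01, -6.78150425e-02,
         4.20243913e+02],
       [-9.99609920e-01,  2.74291959e-02, -5.25806372e-03,
        -1.61936223e+00],
       [-3.38382148e-03,  6.79343579e-02,  9.97684055e-01,
         1.67027775e+03],
       [ 0.00000000e+00,  0.00000000e+00,  0.00000000e+00,
         1.00000000e+00]])}
{'t': 0.1, 'q': array([-1.25799530e+00,  4.23771016e-01,  1.63060139e+00, -7.24271316e-06,
        1.08862582e+00, -1.90097016e-02]), 'joint_velocities': array([-1.39273682e-05, -2.81054166e-03, -7.52197365e-05,  9.50529075e-04,
        2.09414388e-04, -1.73267939e-04]), 'joint_torque': array([-9.66084517e-04, -5.45616245e+01, -2.74322605e+01,  6.44062506e-02,
        1.87878718e-02, -2.34192049e-05]), 'ee_pos': array([ 203.45760745, -590.41973977,  221.98011247]), 'ee_rot': array([-3.14018721e+00, -2.03068758e-05,  3.31814082e-01]), 'contact_force': array([ 0.03757753,  0.59878758, -0.59864796]), 'wrist_torque': array([ 0.04190164, -0.01892467, -0.01716487]), 'grip_width': 88.30007448366415} 18.700000000000003
```

View pics/side0.png

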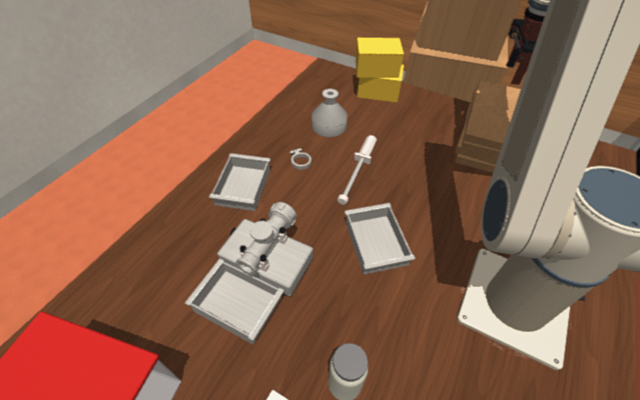

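View pics/top0.png

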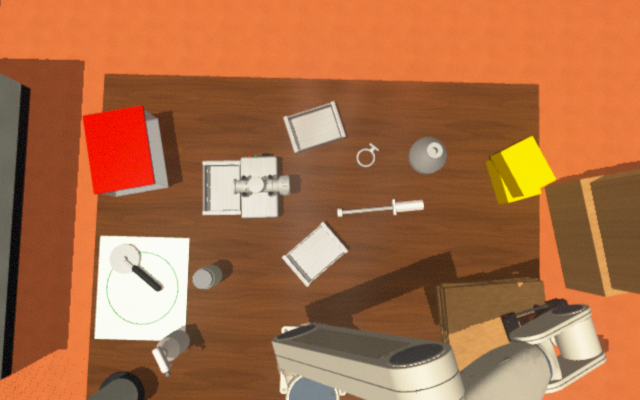

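The side view shows the filler at about (265,250) with the pan at its far end (237,298) and the rod from (343,198) to (371,142). In the top view the push direction runs left (+y), with the nut at about (287,185) and the rod from (340,212) to (424,205). I'll enlarge both.

```bash
python3 - <<'E'
import cv2
t=cv2.imread("pics/top0.png"); s=cv2.imread("pics/side0.png")
a=cv2.resize(t[140:235,195:295],None,fx=6,fy=6,interpolation=cv2.INTER_CUBIC); cv2.imwrite("pics/tf.png",a)
a=cv2.resize(t[185:230,325:435],None,fx=7,fy=7,interpolation=cv2.INTER_CUBIC); cv2.imwrite("pics/tr.png",a)
a=cv2.resize(s[190:345,180:320],None,fx=3.8,fy=3.8,interpolation=cv2.INTER_CUBIC); cv2.imwrite("pics/sf.png",a)
a=cv2.resize(s[125:215,325:395],None,fx=6,fy=6,interpolation=cv2.INTER_CUBIC); cv2.imwrite("pics/sr.png",a)
E
```

```text
(no output)
```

View pics/tf.png

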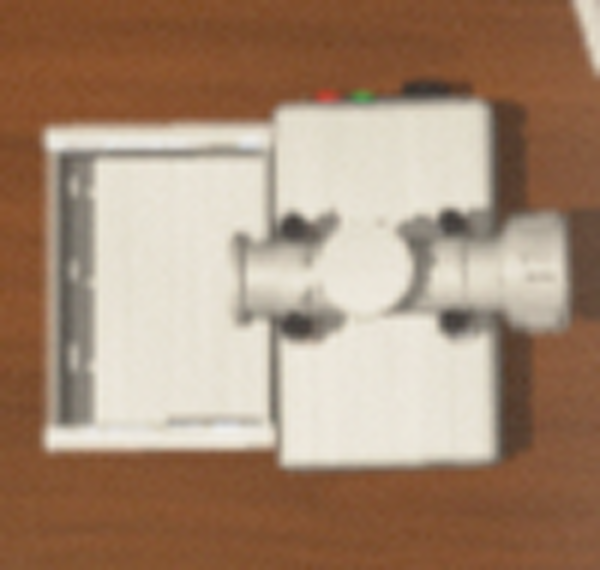

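View pics/tr.png

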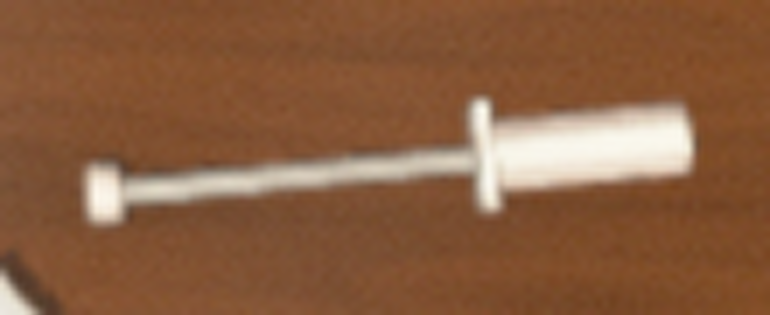

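View pics/sf.png

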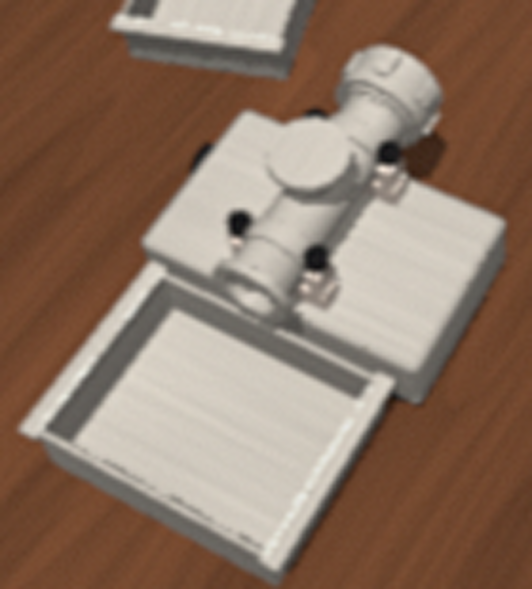

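View pics/sr.png

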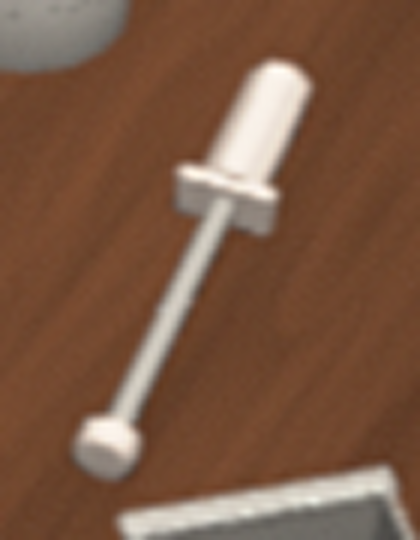

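```bash
cat > h.py <<'E'
import numpy as np, cv2
from rig import camera_params
P={n:camera_params(n) for n in("side","top")}
def ray(n,u,v):
    K=P[n]["camera_matrix"];M=P[n]["cam_to_world"]
    d=np.linalg.inv(K)@[u,v,1]; d=M[:3,:3]@[d[0],-d[1],-d[2]]
    return M[:3,3],d
def onz(n,u,v,z):
    o,d=ray(n,u,v); return o+d*(z-o[2])/d[2]
def proj(n,p):
    K=P[n]["camera_matrix"];M=P[n]["cam_to_world"]
    c=M[:3,:3].T@(np.array(p,float)-M[:3,3]); c=np.array([c[0],-c[1],-c[2]]); q=K@c; return q[:2]/q[2]
def tri(u1,u2):
    o1,d1=ray("top",*u1);o2,d2=ray("side",*u2);d1/=np.linalg.norm(d1);d2/=np.linalg.norm(d2)
    A=np.c_[d1,-d2];s=np.linalg.lstsq(A,o2-o1,rcond=None)[0]
    a=o1+s[0]*d1;b=o2+s[1]*d2;return (a+b)/2,np.linalg.norm(a-b)
E
python3 - <<'E'
from h import *
t=cv2.imread("pics/top0.png")
sat=cv2.cvtColor(t,cv2.COLOR_BGR2HSV)[:,:,1].astype(float)
# wood saturation
print("sat wood",np.median(sat[220:230,330:430]),"metal",np.median(sat[200:212,398:420]))
def w(r0,r1,c0,c1):
    s=sat[r0:r1,c0:c1]; return np.clip((140-s)/(140-20),0,1)
W=w(190,222,330,432)
cols=W.sum(0); rows=np.arange(190,222)
for c,k in enumerate(cols):
    if k>0.5: print(330+c, round(k,2), round((W[:,c]*rows).sum()/k,2), end=' | ')
E
```

```text
sat wood 160.0 metal 33.5
336 1.11 211.5 | 337 5.16 212.1 | 338 7.72 212.18 | 339 8.15 212.23 | 340 8.19 212.2 | 341 7.52 212.18 | 342 5.74 212.35 | 343 4.3 211.99 | 344 3.64 211.78 | 345 3.81 211.66 | 346 3.82 211.56 | 347 3.97 211.51 | 348 3.82 211.41 | 349 3.78 211.41 | 350 3.86 211.35 | 351 3.97 211.28 | 352 3.76 211.08 | 353 3.9 210.84 | 354 3.77 210.73 | 355 3.69 210.71 | 356 3.72 210.62 | 357 3.77 210.55 | 358 3.72 210.51 | 359 3.65 210.45 | 360 3.61 210.49 | 361 3.76 210.32 | 362 3.6 210.14 | 363 3.56 209.96 | 364 3.33 209.8 | 365 3.41 209.81 | 366 3.47 209.72 | 367 3.48 209.56 | 368 3.51 209.47 | 369 3.49 209.41 | 370 3.53 209.35 | 371 3.5 209.23 | 372 3.42 209.13 | 373 3.41 209.0 | 374 3.43 208.83 | 375 3.52 208.7 | 376 3.53 208.67 | 377 3.5 208.61 | 378 3.52 208.49 | 379 3.39 208.45 | 380 3.49 208.42 | 381 3.53 208.37 | 382 3.68 208.3 | 383 3.45 208.1 | 384 3.55 207.93 | 385 3.39 207.83 | 386 3.42 207.73 | 387 3.56 207.67 | 388 3.51 207.53 | 389 3.42 207.57 | 390 3.45 207.4 | 391 5.28 205.82 | 392 10.25 205.23 | 393 14.43 206.22 | 394 15.69 206.71 | 395 13.43 207.72 | 396 10.92 207.79 | 397 9.65 206.79 | 398 9.38 206.6 | 399 9.31 206.51 | 400 9.26 206.49 | 401 9.38 206.41 | 402 9.42 206.33 | 403 9.43 206.17 | 404 9.46 205.98 | 405 9.45 205.86 | 406 9.44 205.76 | 407 9.41 205.75 | 408 9.48 205.63 | 409 9.37 205.52 | 410 9.28 205.47 | 411 9.48 205.36 | 412 9.42 205.32 | 413 9.43 205.17 | 414 9.49 205.06 | 415 9.4 204.95 | 416 9.36 204.85 | 417 9.5 204.78 | 418 9.53 204.67 | 419 9.55 204.6 | 420 9.45 204.49 | 421 9.38 204.46 | 422 8.74 204.47 | 423 5.86 205.17 | 424 0.86 205.39 |
```

```bash
cat >> h.py <<'E'
def satw(im,lo=20,hi=140):
    s=cv2.cvtColor(im,cv2.COLOR_BGR2HSV)[:,:,1].astype(float); return np.clip((hi-s)/(hi-lo),0,1)
def coredge(v,start,step,half=.5):
    pass
E
python3 - <<'E'
from h import *
t=cv2.imread("pics/top0.png"); W=satw(t)
rows=np.arange(190,222)
cs=[c for c in range(345,390)]+[c for c in range(399,421)]
cen=[(W[190:222,c]*rows).sum()/W[190:222,c].sum() for c in cs]
k=np.polyfit(cs,cen,1); print("line",k,"resid",np.std(np.polyval(k,cs)-cen))
f=lambda u:onz("top",u,np.polyval(k,u),16)
tip=f(336.7);tail=f(423.3);plate=f(393.8)
print("tip",tip,"tail",tail,"plate mid",plate)
d=tip-tail;L=np.hypot(*d[:2]);print("len",L,"dir",np.arctan2(d[1],d[0]))
e=d/L;print("tail->plate mid",np.linalg.norm(plate-tail),"expect 96")
print("grip from tip",tip-231*e,"from tail",tail+55*e,"from plate", plate-41*e)
# side check of tip/handle
for p in (tip,tail,plate): print(proj("side",p))
# filler profile
F=W[140:235,195:295]
print("rows of cyl near flange region cols")
g=cv2.cvtColor(t,cv2.COLOR_BGR2GRAY)
for r in (172,178,184,186,188): print(r,g[r,228:246],g[r,270:296])
print(W[185,280:296].round(2))
for c in (281,283,285,287,288): print(c,W[165:205,c].round(1))
E
```

```text
line [-9.64884328e-02  2.45017531e+02] resid 0.06771031121794811
tip [486.16261436 -66.06391419  16.        ] tail [ 522.15649148 -355.30870153   16.        ] plate mid [ 509.89080311 -256.74231447   16.        ]
len 291.47573860566024 dir 1.694600769614453
tail->plate mid 99.32663172231823 expect 96
grip from tip [ 514.68843835 -295.29584339   16.        ] from tail [ 515.36462863 -300.72967077   16.        ] from plate [ 514.95382815 -297.42850104   16.        ]
[341.61258154 200.83910273]
[371.60498133 138.23150677]
[362.40788366 157.42997634]
rows of cyl near flange region cols
172 [227 226 226 227 228 224 227 228 226 225 216 178 152 214 227 225 225 228] [223 227 224 224 223 211 161  97  70  67  72  73  77  93  96  99  99  98
  97  98  99 100 102  97  99 102]
178 [229 228 227 226 225 219 199 197 211 222 214 175 114 109  75  71  71  79] [ 80  83  91 107 124 128 114 100 112 152 173 172 169 168 167 168 169 170
 155 112  81  78  83  84  82  83]
184 [227 228 227 226 224 215 189 163 209 215 213 213 214 214 211 213 211 199] [218 205 193 215 218 216 216 215 212 224 224 224 217 220 221 22
[... 632 characters left out ...]
.2 0.2 0.3 0.2
 0.2 0.2 0.2 0.2]
283 [0.  0.  0.  0.  0.  0.  0.  0.  0.  0.1 0.6 0.9 0.9 0.9 0.9 0.9 0.9 0.9
 0.9 1.  0.9 0.9 0.9 0.9 0.9 0.9 0.9 0.9 0.9 0.8 0.6 0.2 0.1 0.1 0.  0.1
 0.1 0.1 0.2 0.1]
285 [0.  0.  0.  0.  0.  0.  0.  0.  0.  0.2 0.6 0.9 0.9 0.9 0.9 0.9 0.9 0.9
 0.9 1.  0.9 0.9 0.9 0.9 0.9 0.9 0.9 0.9 0.9 0.8 0.5 0.1 0.  0.  0.  0.
 0.  0.  0.  0. ]
287 [0.  0.  0.  0.1 0.  0.  0.  0.  0.  0.2 0.6 0.8 0.9 0.9 0.9 0.9 0.9 1.
 1.  1.  0.9 0.9 0.9 0.9 0.9 0.9 0.9 0.9 0.9 0.8 0.4 0.1 0.  0.  0.  0.
 0.  0.  0.1 0. ]
288 [0.  0.  0.1 0.1 0.1 0.  0.  0.  0.  0.1 0.4 0.8 0.9 0.9 0.9 0.9 0.9 0.9
 0.9 0.9 0.9 0.9 0.9 0.9 0.9 0.9 0.9 0.9 0.8 0.7 0.4 0.1 0.  0.  0.  0.
 0.  0.  0.  0. ]
```

```bash
cat >> h.py <<'E'
def cross(v,i0,th):
    "first subpixel crossing of th in profile v (starting index i0)"
    s=np.sign(v-th); j=np.nonzero(s[:-1]*s[1:]<0)[0]
    return [i0+i+(th-v[i])/(v[i+1]-v[i]) for i in j]
E
python3 - <<'E'
from h import *
t=cv2.imread("pics/top0.png"); g=cv2.cvtColor(t,cv2.COLOR_BGR2GRAY).astype(float)
def fit(pts,z,vert=False):
    pts=np.array(pts); i=1 if vert else 0
    for _ in range(3):
        k=np.polyfit(pts[:,i],pts[:,1-i],1); r=np.polyval(k,pts[:,i])-pts[:,1-i]; pts=pts[abs(r)<=max(.3,2*r.std())]
    a,b=pts[:,i].min(),pts[:,i].max()
    q=[(x,np.polyval(k,x)) if not vert else (np.polyval(k,x),x) for x in(a,b)]
    w=[onz("top",*p,z) for p in q]; d=w[1]-w[0]
    print(len(pts),"std",r.std().round(2),"px",np.round(q,2).tolist(),"w",np.round(w,1).tolist(),"ang",np.arctan2(d[1],d[0])%np.pi)
    return w
th=150
print("housing bottom");fit([(c,cross(g[205:228,c],205,th)[-1]) for c in range(244,276)],60)
print("housing top");fit([(c,cross(g[145:165,c],145,th)[-1]) for c in list(range(243,246))+list(range(258,260))+list(range(271,276))],60)
print("housing right");fit([(cross(g[r,272:284],272,th)[0],r) for r in list(range(160,174))+list(range(198,215))],60,True)
print("nut axis rows")
P_=[];
for c in range(280,289):
    x=cross(g[166:204,c],166,135); P_.append((c,(x[0]+x[-1])/2)); print(c,np.round(x,2),end=' ')
print();fit(P_,95)
print("nut front")
for r in range(174,198,2): print(r,np.round(cross(g[r,284:296],284,145),2),end=';')
print()
for c in (234,235,236,237,238,239,240): print(c,g[172:200,c].astype(int))
E
```

```text
housing bottom
32 std 0.12 px [[244.0, 217.52], [275.0, 216.56]] w [[459.8, 237.2, 60.0], [465.7, 136.3, 60.0]] ang 1.6295471742345122
housing top
9 std 0.05 px [[243.0, 157.04], [274.0, 156.4]] w [[658.2, 247.9, 60.0], [663.1, 146.1, 60.0]] ang 1.6189291358693354
housing rightTraceback (most recent call last):
  File "<stdin>", line 15, in <module>
IndexError: list index out of range
```

```bash
python3 - <<'E'
from h import *
t=cv2.imread("pics/top0.png"); g=cv2.cvtColor(t,cv2.COLOR_BGR2GRAY).astype(float)
def fit(pts,z,vert=False):
    pts=np.array(pts); i=1 if vert else 0
    for _ in range(3):
        k=np.polyfit(pts[:,i],pts[:,1-i],1); r=np.polyval(k,pts[:,i])-pts[:,1-i]; pts=pts[abs(r)<=max(.3,2*r.std())]
    a,b=pts[:,i].min(),pts[:,i].max()
    q=[(x,np.polyval(k,x)) if not vert else (np.polyval(k,x),x) for x in(a,b)]
    w=[onz("top",*p,z) for p in q]; d=w[1]-w[0]
    print(len(pts),"std",r.std().round(2),"px",np.round(q,2).tolist(),"w",np.round(w,1).tolist(),"ang",np.arctan2(d[1],d[0])%np.pi)
    return w
th=150
print("housing right");fit([(x[0],r) for r in list(range(160,174))+list(range(198,215)) for x in [cross(g[r,272:284],272,th)] if x],60,True)
print("nut axis rows")
P_=[];
for c in range(280,289):
    x=cross(g[166:204,c],166,135); P_.append((c,(x[0]+x[-1])/2)); print(c,np.round(x,2),end=' ')
print();fit(P_,95)
print("nut front")
for r in range(174,198,2): print(r,np.round(cross(g[r,284:296],284,145),2),end=';')
print()
for c in (233,234,235,236,237,238,239,240): print(c,g[172:200,c].astype(int))
E
```

```text
housing right
30 std 0.03 px [[275.92, 160.0], [277.09, 214.0]] w [[651.4, 139.4, 60.0], [474.3, 129.7, 60.0]] ang 0.0546460144348111
nut axis rows
280 [176.31 193.31] 281 [193.63] 282 [175.76 193.89] 283 [175.69 194.48] 284 [175.52 194.7 ] 285 [175.19 194.67] 286 [175.19 194.43] 287 [175.45 194.38] 288 [176.63 192.93] 
8 std 0.12 px [[280.0, 184.93], [288.0, 184.89]] w [[566.4, 120.6, 95.0], [567.2, 95.0, 95.0]] ang 1.6038375251957013
nut front
174 [];176 [287.04];178 [288.23];180 [288.62];182 [288.77];184 [288.97];186 [289.04];188 [289.08];190 [288.79];192 [288.24];194 [286.71];196 [];
233 [224 227 227 226 225 224 219 204 189 192 199 206 215 222 224 223 219 212
 208 202 203 213 219 225 226 227 226 227]
234 [227 225 225 226 226 226 199 152 151 163 170 180 189 198 206 208 203 192
 189 177 170 173 201 225 226 227 226 228]
235 [228 226 226 225 227 223 197 143 127 136 145 152 163 171 176 171 168 165
 161 150 136 143 190 224 225 227 226 226]
236 [226 226 226 226 228 224 211 173 148 158 178 194 209 220 222 214 198 189
 181 155 127 147 198 226 228 227 227 226]
237 [225 224 226 225 226 225 222 209 174 162 182 198 215 224 228 217 202 191
 181 167 156 190 222 227 226 228 228 227]
238 [216 217 217 218 218 218 214 199 167 162 180 195 213 226 227 217 206 192
 181 165 162 193 224 223 225 225 224 225]
239 [178 179 177 177 177 179 175 165 145 160 181 198 213 224 225 218 205 193
 180 163 151 172 201 202 203 203 203 203]
240 [152 154 154 152 137 123 114 115 131 160 182 197 214 223 225 218 206 194
 180 161 131 111 123 128 127 131 130 128]
```

```bash
python3 - <<'E'
from h import *
n=onz("top",284.5,184.91,95); f=onz("top",235.2,186.15,95); print(n,f,"ang",np.arctan2(*(f-n)[1::-1]))
print("far face (flange top z=118)",onz("top",234.0,186.1,118),onz("top",234.0,186.1,95))
print("nut front z=120",onz("top",288.9,185,120),"z=110",onz("top",288.9,185,110))
# housing centre: midline of top/bottom edges
b=onz("top",260,217.02,60);tp=onz("top",260,156.69,60);print(b,tp,(b+tp)/2,np.linalg.norm(b-tp))
# housing left = right+120
s=cv2.imread("pics/side0.png")
cv2.imwrite("pics/sn.png",cv2.resize(s[195:275,230:310],None,fx=8,fy=8,interpolation=cv2.INTER_CUBIC))
th=1.6245;d=np.array([np.cos(th),np.sin(th),0])
for y in (72,76,80,84,88,92): # nut front candidates
  c=np.array([566.8,107.8,95]);c=c+d*(y-107.8)/d[1]; print(y,proj("side",c))
E
```

```text
[566.82645596 106.22700686  95.        ] [558.51530873 263.92656722  95.        ] ang 1.6234500257449611
far face (flange top z=118) [556.55089867 263.84245012 118.        ] [558.57055055 267.77578079  95.        ]
nut front z=120 [564.59551555  90.64685795 120.        ] z=110 [565.52664936  91.24201724 110.        ]
[462.88258433 185.08860585  60.        ] [660.93941147 192.08742393  60.        ] [561.9109979  188.58801489  60.        ] 198.1804486523908
72 [289.29507258 204.89227355]
76 [288.51669511 205.99850142]
80 [287.73436793 207.11034261]
84 [286.9480609  208.22783996]
88 [286.15774357 209.35103672]
92 [285.36338519 210.47997662]
```

View pics/sn.png

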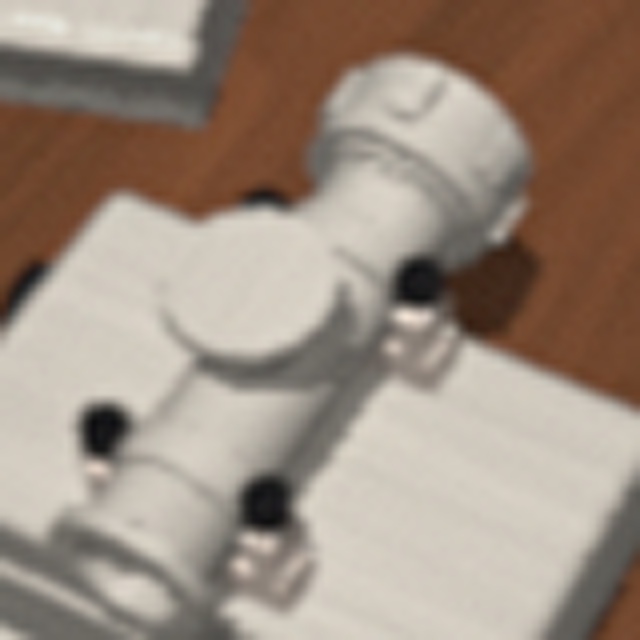

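```bash
cat > plan.py <<'E'
import numpy as np, sys
from scipy.spatial.transform import Rotation as R
from rig import get_obs
def plan(target,yaw,n,roll=np.pi,pitch=0.,show=None):
    o=get_obs(); p=np.array(o["ee_pos"],float); r=R.from_euler("xyz",o["ee_rot"]); T=R.from_euler("xyz",[roll,pitch,yaw])
    tot=(r.inv()*T).as_rotvec(); step=(np.array(target)-p)/n
    print("from",p.round(1),np.round(o["ee_rot"],3),"t",round(o["t"],2),"F",np.round(o["contact_force"],1),"w",round(o["grip_width"],1),"rows",n)
    X=[];W=[]
    for i in range(n):
        ri=r*R.from_rotvec(tot*i/n)
        X.append((ri.inv().apply(step)/10).round(2).tolist()); W.append((tot/n).round(4).tolist())
    print("xyz",X);print("twist",W)
E
python3 - <<'E'
from plan import *
plan([515,-297.7,180],1.6946,14)
from h import *
print(onz("top",428,155,65))
E
```

```text
from [ 203.5 -590.4  222. ] [-3.14  -0.     0.332] t 0.1 F [ 0.   0.6 -0.6] w 88.3 rows 14
xyz [[2.79, -1.25, 0.3], [2.89, -0.97, 0.3], [2.97, -0.69, 0.3], [3.03, -0.4, 0.3], [3.05, -0.1, 0.3], [3.05, 0.2, 0.3], [3.01, 0.49, 0.3], [2.95, 0.78, 0.3], [2.86, 1.07, 0.3], [2.74, 1.34, 0.3], [2.6, 1.6, 0.3], [2.43, 1.84, 0.3], [2.24, 2.07, 0.3], [2.03, 2.28, 0.3]]
twist [[-0.0001, -0.0001, -0.0973], [-0.0001, -0.0001, -0.0973], [-0.0001, -0.0001, -0.0973], [-0.0001, -0.0001, -0.0973], [-0.0001, -0.0001, -0.0973], [-0.0001, -0.0001, -0.0973], [-0.0001, -0.0001, -0.0973], [-0.0001, -0.0001, -0.0973], [-0.0001, -0.0001, -0.0973], [-0.0001, -0.0001, -0.0973], [-0.0001, -0.0001, -0.0973], [-0.0001, -0.0001, -0.0973], [-0.0001, -0.0001, -0.0973], [-0.0001, -0.0001, -0.0973]]
[ 680.72775941 -358.11966446   65.        ]
```

Emit:
carry_out(grip=[1, 1, 1, 1, 1, 1, 1, 1, 1, 1], xyz=[[2.8, -1.25, 0.3], [2.9, -0.97, 0.3], [3.0, -0.7, 0.3], [3.0, -0.4, 0.3], [3.05, -0.1, 0.3], [3.05, 0.2, 0.3], [3.0, 0.5, 0.3], [2.95, 0.8, 0.3], [2.85, 1.05, 0.3], [2.75, 1.35, 0.3]], twist=[[0, 0, -0.097], [0, 0, -0.097], [0, 0, -0.097], [0, 0, -0.097], [0, 0, -0.097], [0, 0, -0.097], [0, 0, -0.097], [0, 0, -0.097], [0, 0, -0.097], [0, 0, -0.097]])

```text
t: 0.93
ee_pos: [426.6, -372.8, 187.7]
ee_rot: [-3.137, -0.002, 1.335]
contact_force: [1.0, 0.3, -0.2]
grip_width: 87.7
```

```bash
python3 - <<'E'
from plan import *
plan([515,-297.7,140],1.6946,8)
E
```

```text
from [ 426.6 -372.8  187.7] [-3.137e+00 -2.000e-03  1.335e+00] t 0.93 F [ 1.   0.3 -0.2] w 87.7 rows 8
xyz [[1.17, 0.86, 0.6], [1.13, 0.91, 0.6], [1.09, 0.96, 0.6], [1.04, 1.01, 0.6], [1.0, 1.05, 0.6], [0.95, 1.1, 0.6], [0.9, 1.14, 0.6], [0.85, 1.18, 0.6]]
twist [[-0.0005, -0.0004, -0.0449], [-0.0005, -0.0004, -0.0449], [-0.0005, -0.0004, -0.0449], [-0.0005, -0.0004, -0.0449], [-0.0005, -0.0004, -0.0449], [-0.0005, -0.0004, -0.0449], [-0.0005, -0.0004, -0.0449], [-0.0005, -0.0004, -0.0449]]
```

Emit:
carry_out(grip=[1, 1, 1, 1, 1, 1, 1, 1, 1], xyz=[[1.2, 0.85, 0.6], [1.15, 0.9, 0.6], [1.1, 0.95, 0.6], [1.05, 1.0, 0.6], [1.0, 1.05, 0.6], [0.95, 1.1, 0.6], [0.9, 1.15, 0.6], [0.85, 1.2, 0.6], [0, 0, 0]], twist=[[-0.0005, 0, -0.045], [-0.0005, 0, -0.045], [-0.0005, 0, -0.045], [-0.0005, 0, -0.045], [-0.0005, 0, -0.045], [-0.0005, 0, -0.045], [-0.0005, 0, -0.045], [-0.0005, 0, -0.045], [0, 0, 0]])

```text
t: 1.68
ee_pos: [520.5, -284.5, 134.3]
ee_rot: [-3.139, -0.007, 1.727]
contact_force: [0.4, -0.2, 1.2]
grip_width: 87.9
```

```bash
python3 - <<'E'
from plan import *
plan([515,-297.7,60],1.6946,3)
plan([515,-297.7,3],1.6946,6)
E
```

```text
from [ 520.5 -284.5  134.3] [-3.139 -0.007  1.727] t 1.68 F [ 0.4 -0.2  1.2] w 87.9 rows 3
xyz [[-0.42, -0.24, 2.48], [-0.42, -0.24, 2.48], [-0.42, -0.24, 2.48]]
twist [[-0.0009, -0.0024, 0.0109], [-0.0009, -0.0024, 0.0109], [-0.0009, -0.0024, 0.0109]]
from [ 520.5 -284.5  134.3] [-3.139 -0.007  1.727] t 1.68 F [ 0.4 -0.2  1.2] w 87.9 rows 6
xyz [[-0.22, -0.12, 2.19], [-0.22, -0.12, 2.19], [-0.21, -0.12, 2.19], [-0.21, -0.12, 2.19], [-0.21, -0.12, 2.19], [-0.21, -0.12, 2.19]]
twist [[-0.0005, -0.0012, 0.0054], [-0.0005, -0.0012, 0.0054], [-0.0005, -0.0012, 0.0054], [-0.0005, -0.0012, 0.0054], [-0.0005, -0.0012, 0.0054], [-0.0005, -0.0012, 0.0054]]
```

Emit:
carry_out(grip=[1, 1, 1, 1, 1], xyz=[[-0.42, -0.2, 2.2], [-0.42, -0.2, 2.2], [-0.42, -0.2, 2.2], [0, 0, 0.8], [0, 0, 0]], twist=[[0, -0.002, 0.01], [0, -0.002, 0.01], [0, -0.002, 0.01], [0, 0, 0], [0, 0, 0]])

```text
t: 2.1
ee_pos: [517.0, -298.5, 58.9]
ee_rot: [-3.14, 0.001, 1.696]
contact_force: [-0.3, -0.3, -0.3]
grip_width: 87.5
```

```bash
python3 - <<'E'
from plan import *
plan([515,-297.7,3],1.6946,4)
E
```

```text
from [ 517.  -298.5   58.9] [-3.140e+00  1.000e-03  1.696e+00] t 2.1 F [-0.3 -0.3 -0.3] w 87.5 rows 4
xyz [[0.03, -0.04, 1.4], [0.03, -0.05, 1.4], [0.03, -0.05, 1.4], [0.03, -0.05, 1.4]]
twist [[-0.0003, 0.0002, 0.0002], [-0.0003, 0.0002, 0.0002], [-0.0003, 0.0002, 0.0002], [-0.0003, 0.0002, 0.0002]]
```

Emit:
carry_out(grip=[1, 1, 1, 1, 1], xyz=[[0.03, -0.05, 1.3], [0.03, -0.05, 1.3], [0.03, -0.05, 1.3], [0, 0, 0.9], [0, 0, 0]], twist=[[0, 0, 0], [0, 0, 0], [0, 0, 0], [0, 0, 0], [0, 0, 0]])

```text
t: 2.52
ee_pos: [516.2, -298.9, 9.2]
ee_rot: [3.14, 0.003, 1.695]
contact_force: [-0.2, 0.5, 0.9]
grip_width: 87.8
```

```bash
python3 - <<'E'
from plan import *
plan([515,-297.7,3],1.6946,1)
from rig import get_image
import cv2
s=get_image("side")[:,:,::-1]
cv2.imwrite("pics/s1.png",cv2.resize(s[90:220,310:430],None,fx=4.5,fy=4.5,interpolation=cv2.INTER_CUBIC))
E
```

```text
from [ 516.2 -298.9    9.2] [3.140e+00 3.000e-03 1.695e+00] t 2.52 F [-0.2  0.5  0.9] w 87.8 rows 1
xyz [[0.14, -0.11, 0.62]]
twist [[0.0013, 0.003, -0.0]]
```

View pics/s1.png

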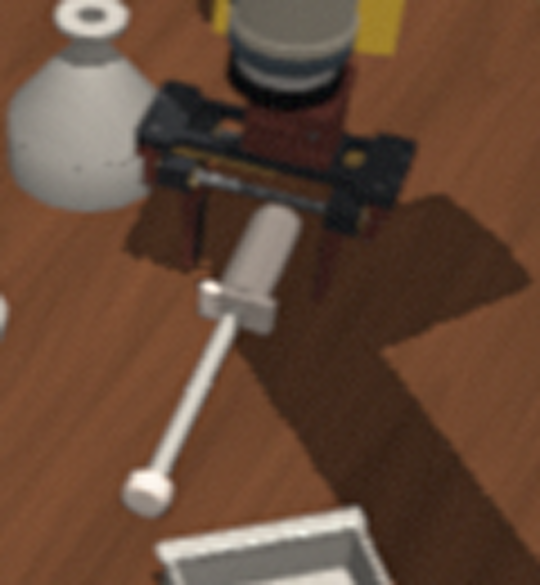

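The fingers straddle the handle (about 275,240 in the crop), and the hopper is clear of the gripper. Next I'll lower the last 6 mm and grip.

Emit:
carry_out(grip=[1, 1, -1, -1, -1, -1, -1, -1, -1], xyz=[[0.1, -0.1, 0.45], [0, 0, 0.1], [0, 0, 0], [0, 0, 0], [0, 0, 0], [0, 0, 0], [0, 0, 0], [0, 0, 0], [0, 0, 0]], twist=[[0.001, 0.003, 0], [0, 0, 0], [0, 0, 0], [0, 0, 0], [0, 0, 0], [0, 0, 0], [0, 0, 0], [0, 0, 0], [0, 0, 0]], newtons=45)

```text
t: 3.32
ee_pos: [517.1, -299.0, 6.2]
ee_rot: [3.138, 0.003, 1.695]
contact_force: [0.1, -0.6, -0.4]
grip_width: 44.5
```

Emit:
carry_out(grip=[0, 0, -1, -1, -1, -1, -1], xyz=[[0, -0.15, 0.4], [0, 0, 0.1], [0, 0, 0], [0, 0, 0], [0, 0, 0], [0, 0, 0], [0, 0, 0]], twist=[[0, 0, 0], [0, 0, 0], [0, 0, 0], [0, 0, 0], [0, 0, 0], [0, 0, 0], [0, 0, 0]], newtons=45)

```text
t: 3.9
ee_pos: [515.5, -299.2, 0.7]
ee_rot: [3.138, 0.003, 1.695]
contact_force: [0.5, -0.3, -0.2]
grip_width: 31.8
```

Emit:
carry_out(grip=[-1, -1, -1, -1, -1, -1], xyz=[[0, 0, -0.8], [0, 0, -1.8], [0, 0, -2.2], [0, 0, -2.2], [0, 0, -0.8], [0, 0, 0]], twist=[[0, 0, 0], [0, 0, 0], [0, 0, 0], [0, 0, 0], [0, 0, 0], [0, 0, 0]], newtons=45)

```text
t: 4.4
ee_pos: [513.5, -298.1, 81.5]
ee_rot: [3.141, 0.0, 1.695]
contact_force: [-0.0, -0.6, -1.0]
grip_width: 31.7
```

```bash
python3 - <<'E'
from plan import *
plan([582.3,-182,79.7],1.624,5)
E
```

```text
from [ 513.5 -298.1   81.5] [3.141 0.    1.695] t 4.4 F [-0.  -0.6 -1. ] w 31.7 rows 5
xyz [[2.13, 1.65, 0.04], [2.16, 1.62, 0.04], [2.18, 1.59, 0.04], [2.2, 1.56, 0.04], [2.22, 1.53, 0.04]]
twist [[0.0, 0.0, 0.0143], [0.0, 0.0, 0.0143], [0.0, 0.0, 0.0143], [0.0, 0.0, 0.0143], [0.0, 0.0, 0.0143]]
```

Emit:
carry_out(grip=[-1, -1, -1, -1, -1, -1, -1, -1], xyz=[[1.5, 1.2, 0], [1.8, 1.4, 0], [1.8, 1.4, 0], [1.8, 1.3, 0], [1.8, 1.3, 0], [1.2, 0.6, 0], [0, 0, 0], [0, 0, 0]], twist=[[0, 0, 0.014], [0, 0, 0.014], [0, 0, 0.014], [0, 0, 0.014], [0, 0, 0.014], [0, 0, 0], [0, 0, 0], [0, 0, 0]])

```text
t: 5.07
ee_pos: [575.9, -189.2, 77.0]
ee_rot: [-3.138, -0.0, 1.621]
contact_force: [-0.5, -1.0, -2.7]
grip_width: 31.7
```

```bash
python3 - <<'E'
from plan import *
from h import *
plan([582.3,-182,79.7],1.624,2)
from rig import get_image
s=get_image("side")[:,:,::-1];t=get_image("top")[:,:,::-1]
cv2.imwrite("pics/s2f.png",s);cv2.imwrite("pics/t2f.png",t)
cv2.imwrite("pics/s2.png",cv2.resize(s[110:280,230:390],None,fx=4,fy=4,interpolation=cv2.INTER_CUBIC)[:600])
cv2.imwrite("pics/t2.png",cv2.resize(t[130:230,225:395],None,fx=4.7,fy=4.7,interpolation=cv2.INTER_CUBIC))
E
```

```text
from [ 575.9 -189.2   77. ] [-3.138 -0.     1.621] t 5.07 F [-0.5 -1.  -2.7] w 31.7 rows 2
xyz [[0.34, 0.34, -0.14], [0.34, 0.34, -0.14]]
twist [[-0.0018, -0.0002, -0.0015], [-0.0018, -0.0002, -0.0015]]
```

View pics/s2.png

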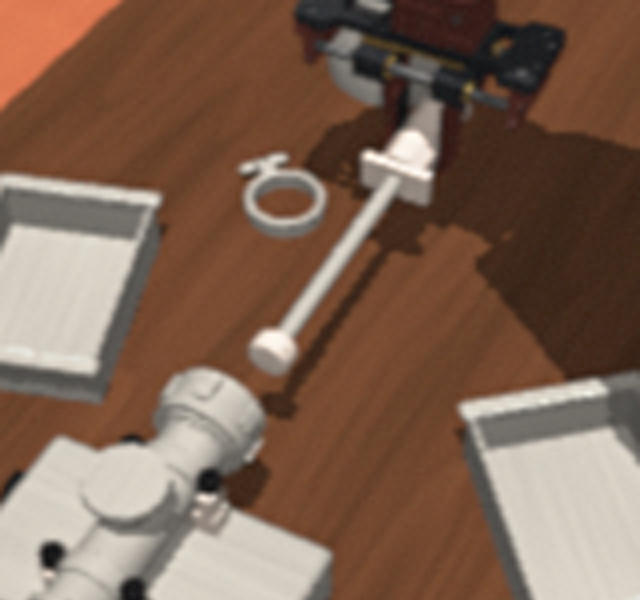

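View pics/t2.png

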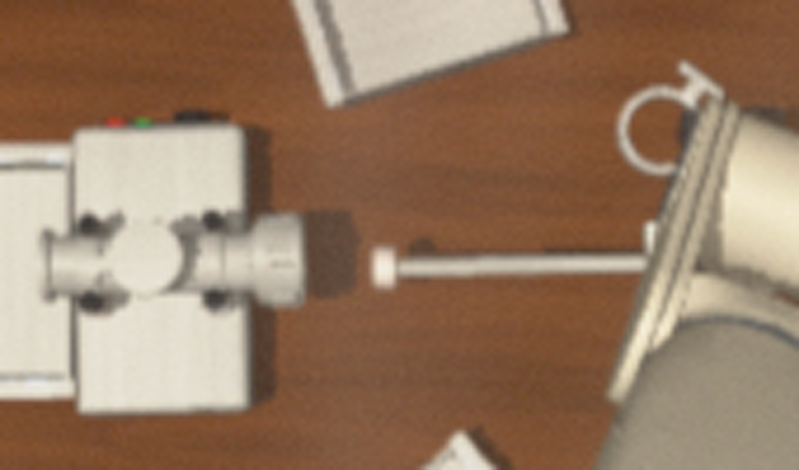

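```bash
cat > rodm.py <<'E'
from h import *
def meas(tname,sname,tb,sb,shaft):
    t=cv2.imread(tname);s=cv2.imread(sname)
    W=satw(t)
    r0,r1=tb[0],tb[1]; rows=np.arange(r0,r1)
    V=np.clip((W-.45)/.4,0,1)
    cs=np.arange(*shaft); cen=[(V[r0:r1,c]*rows).sum()/V[r0:r1,c].sum() for c in cs]
    k=np.polyfit(cs,cen,1); print("shaft resid",np.std(np.polyval(k,cs)-cen))
    def blob(im,b,c0=None):
        m=(satw(im)[b[0]:b[1],b[2]:b[3]]>.6).astype(np.uint8)
        m=cv2.morphologyEx(m,cv2.MORPH_OPEN,np.ones((6,6),np.uint8))
        n,l,st,c=cv2.connectedComponentsWithStats(m); i=1+np.argmax(st[1:,4]); print("blob",st[i]+[b[2],b[0],0,0,0]); return c[i]+[b[2],b[0]]
    a=blob(t,tb);b=blob(s,sb);print("head px",a,b)
    p,e=tri(a,b);print("head centre",p.round(1),"gap",e.round(2))
    z=p[2]
    w=[onz("top",c,np.polyval(k,c),z) for c in (cs[0],cs[-1])]; d=w[0]-w[1]
    print("shaft pts",w[0].round(1),w[1].round(1),"yaw",np.arctan2(d[1],d[0]))
    return p,k
if __name__=="__main__":
    meas("pics/t2f.png","pics/s2f.png",(178,196,300,362),(186,212,286,312),(313,360))
E
python3 rodm.py
```

```text
shaft resid 0.13495874031137037Traceback (most recent call last):
  File "rodm.py", line 20, in <module>
    meas("pics/t2f.png","pics/s2f.png",(178,196,300,362),(186,212,286,312),(313,360))
    ~~~~^^^^^^^^^^^^^^^^^^^^^^^^^^^^^^^^^^^^^^^^^^^^^^^^^^^^^^^^^^^^^^^^^^^^^^^^^^^^^
  File "rodm.py", line 13, in meas
    a=blob(t,tb);b=blob(s,sb);print("head px",a,b)
  File "rodm.py", line 12, in blob
    n,l,st,c=cv2.connectedComponentsWithStats(m); i=1+np.argmax(st[1:,4]); print("blob",st[i]+[b[2],b[0],0,0,0]); return c[i]+[b[2],b[0]]
                                                      ~~~~~~~~~^^^^^^^^^^
    return _wrapfunc(a, 'argmax', axis=axis, out=out, **kwds)
    return bound(*args, **kwds)
ValueError: attempt to get argmax of an empty sequence
```

```bash
sed -i 's/def blob(im,b,c0=None):/def blob(im,b,ks):/; s/np.ones((6,6),np.uint8)/np.ones(ks,np.uint8)/; s/blob(t,tb)/blob(t,tb,(6,3))/; s/blob(s,sb)/blob(s,sb,(5,5))/' rodm.py; python3 rodm.py
```

```text
shaft resid 0.13495874031137037
blob [304 184   5   8  38]
blob [293 192  11  11 109]
head px [306.10526316 187.5       ] [298.13761468 196.8440367 ]
head centre [561.8  37.6  94.9] gap 3.15
shaft pts [565.3  14.9  94.9] [ 572.1 -132.1   94.9] yaw 1.617334985899623
```

```bash
python3 - <<'E'
from h import *
z=lambda X,f,o:(X+.5)/f-.5+o
print("inlet",tri((z(366,6,195),z(268,6,140)),(z(250,8,230),z(283,8,195))))
t=cv2.imread("pics/t2f.png");V=np.clip((satw(t)-.4)/.5,0,1)
for c in range(300,314): 
    v=V[176:198,c]; print(c,v.sum().round(1),(v*np.arange(176,198)).sum()/max(v.sum(),.1))
s=cv2.imread("pics/s2f.png");V=np.clip((satw(s)-.4)/.5,0,1)
# head with shaft excluded: show
cv2.imwrite("pics/s2h.png",cv2.resize(s[180:220,280:320],None,fx=14,fy=14,interpolation=cv2.INTER_CUBIC))
for p in [(570,40,95),(564,38,92.3),(564,38,95),(564,38,90)]: print(p,proj("side",p),proj("top",p))
E
```

```text
inlet (array([563.05904397, 193.69680618, 139.79954878]), np.float64(1.8984595141124117))
300 0.0 0.0
301 0.0 0.0
302 0.0 0.0
303 0.0 0.0
304 3.5 186.4691943127962
305 7.2 186.36130536130534
306 7.6 186.3736263736264
307 7.5 186.47006651884703
308 6.4 186.50904392764858
309 3.6 186.6438356164384
310 3.1 186.55978260869563
311 3.2 186.51546391752575
312 3.6 186.38812785388126
313 4.1 186.1788617886179
(570, 40, 95) [295.5309652  196.30478223] [305.20592696 184.48763839]
(564, 38, 92.3) [297.96918053 197.35196422] [305.79495861 186.44814313]
(564, 38, 95) [297.93281241 196.67130864] [305.77601625 186.37103211]
(564, 38, 90) [298.00003429 197.92941456] [305.81104395 186.51362376]
```

View pics/s2h.png

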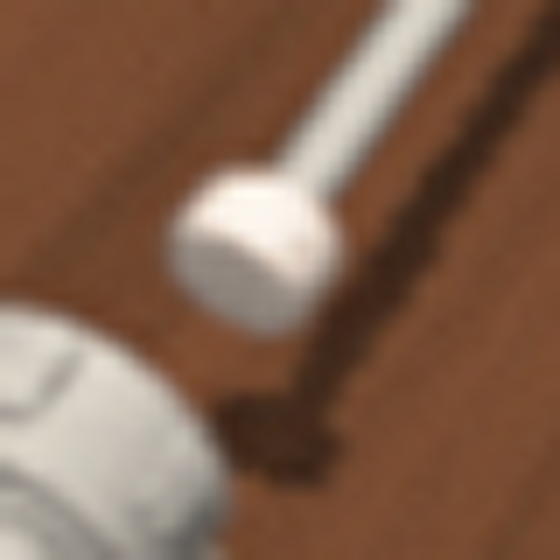

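```bash
python3 - <<'E'
from h import *
s=cv2.imread("pics/s2f.png");f=5
x0,y0=200,190
Z=cv2.resize(s[y0:y0+110,x0:x0+130],None,fx=f,fy=f,interpolation=cv2.INTER_CUBIC)
th=1.624;d=np.array([np.cos(th),np.sin(th),0]);l=np.array([-d[1],d[0],0]);A=np.array([566.8,106.2,95])
N=A+d*(-15.5); Fe=A+d*159
c=onz("top",260,186.9,60);
def dot(p,col):
    u=proj("side",p); cv2.circle(Z,tuple(int(round(v)) for v in ((u-[x0,y0]+.5)*f-.5)),2,col,-1)
for a in np.linspace(0,2*np.pi,24): 
    for q in (N,N+d*24): dot(q+31*(np.cos(a)*l+np.sin(a)*np.array([0,0,1])),(0,0,255))
    dot(Fe+25.5*(np.cos(a)*l+np.sin(a)*np.array([0,0,1])),(0,200,0))
H=np.array([561.9,0,60])
# housing corners: near edge x from line y=139.4@651..129.7@474
e=np.array([474.3,129.7,60]); 
near=A*[1,1,0]+[0,0,60]; near=near+d*((e-near)@d)
for u in (0,120):
  for v in (-100,100): dot(near+d*u+l*v,(255,0,0))
cv2.imwrite("pics/s2o.png",Z)
E
```

```text
(no output)
```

View pics/s2o.png

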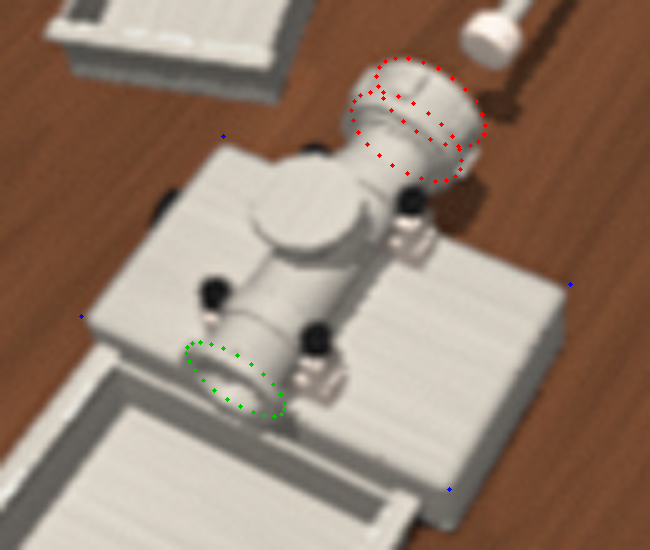

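Emit:
carry_out(grip=[-1, -1, -1, -1], xyz=[[0, 0.5, -0.2], [0, 0.25, -0.05], [0, 0, 0], [0, 0, 0]], twist=[[-0.002, 0, -0.004], [0, 0, -0.002], [0, 0, 0], [0, 0, 0]])

```text
t: 5.5
ee_pos: [582.3, -192.8, 79.7]
ee_rot: [-3.14, -0.0, 1.623]
contact_force: [-0.6, -0.3, -1.5]
grip_width: 31.8
```

```bash
cat > ln.py <<'E'
from plan import *
o=get_obs();p=o["ee_pos"]
d=np.array([np.cos(1.624),np.sin(1.624)])
ref=np.array([582.5+1.2,-189.0])   # TCP reference on push line
v=p[:2]-ref
print("t",round(o["t"],2),"s",round(v@d,1),"lat(+x side)",round(v@[d[1],-d[0]],2),"z",round(p[2],2),"rot",np.round(o["ee_rot"],4),"F",np.round(o["contact_force"],1),"T",np.round(o["wrist_torque"],2),"w",round(o["grip_width"],1))
E
python3 ln.py; sleep 1; python3 ln.py
```

```text
t 5.5 s -3.7 lat(+x side) -1.61 z 79.73 rot [-3.1397e+00 -2.0000e-04  1.6227e+00] F [-0.6 -0.3 -1.5] T [-0.18 -0.15 -0.01] w 31.8
t 5.5 s -3.7 lat(+x side) -1.61 z 79.73 rot [-3.1397e+00 -2.0000e-04  1.6227e+00] F [-0.6 -0.3 -1.5] T [-0.18 -0.15 -0.01] w 31.8
```

Emit:
carry_out(grip=[-1, -1, -1], xyz=[[0.3, 0.13, 0], [0, 0, 0], [0, 0, 0]], twist=[[0, 0, 0], [0, 0, 0], [0, 0, 0]])

```text
t: 5.75
ee_pos: [583.3, -190.5, 79.9]
ee_rot: [-3.14, -0.0, 1.621]
contact_force: [-0.8, 0.6, -1.9]
grip_width: 31.7
```

```bash
python3 ln.py; python3 - <<'E'
from h import *
from rig import get_image
t=get_image("top")[:,:,::-1].copy();s=get_image("side")[:,:,::-1].copy()
cv2.imwrite("pics/t3f.png",t);cv2.imwrite("pics/s3f.png",s)
V=np.clip((satw(t)-.4)/.5,0,1)
cs=list(range(312,356));R_=np.arange(174,196)
cen=[(V[174:196,c]*R_).sum()/V[174:196,c].sum() for c in cs]
k=np.polyfit(cs,cen,1);print("resid",np.std(np.polyval(k,cs)-cen))
h=V[174:196,298:312];w=h.sum(0);print(w.round(1));cc=[298+i for i in range(14) if w[i]>5.5];hr=[(V[174:196,c]*R_).sum()/V[174:196,c].sum() for c in cc];print(cc,np.round(hr,2))
a=onz("top",np.mean(cc),np.mean(hr),95);b=onz("top",350,np.polyval(k,350),95);c=onz("top",315,np.polyval(k,315),95)
ax=lambda y:566.8-(y-106.2)*np.cos(1.624)*-1/np.sin(1.624)*-1
ax=lambda y:566.8+(y-106.2)*np.cos(1.624)/np.sin(1.624)
for p in (a,b,c): print(p.round(1),"lateral err",(p[0]-ax(p[1])).round(2))
cv2.imwrite("pics/s3h.png",cv2.resize(s[175:215,275:315],None,fx=14,fy=14,interpolation=cv2.INTER_CUBIC))
print(proj("side",[a[0],a[1],95]))
E
```

```text
t 5.75 s -1.5 lat(+x side) -0.5 z 79.92 rot [-3.1399 -0.      1.6212] F [-0.8  0.6 -1.9] T [-0.12 -0.09  0.01] w 31.7
resid 0.0815700881130125
[0.2 0.  0.  0.  0.  0.  3.  7.2 7.6 7.4 7.1 5.5 3.3 3.4]
[305, 306, 307, 308, 309] [184.02 184.06 184.06 184.17 184.31]
[571.3  34.3  95. ] lateral err 0.7
[ 578.  -103.2   95. ] lateral err 0.02
[573.5   8.7  95. ] lateral err 1.49
[296.25348401 194.64823065]
```

View pics/s3h.png

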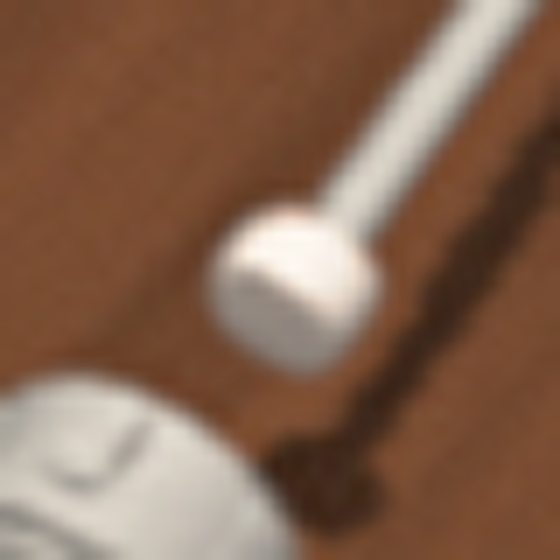

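Emit:
carry_out(grip=[-1, -1, -1, -1, -1, -1, -1, -1, -1, -1], xyz=[[1, 0, 0], [1, 0, 0], [1, 0, 0], [0.5, 0, 0], [0.3, 0, 0], [0.3, 0, 0], [0.3, 0, 0], [0.3, 0, 0], [0.3, 0, 0], [0.3, 0, 0]], twist=[[0, 0, -0.002], [0, 0, 0], [0, 0, 0], [0, 0, 0], [0, 0, 0], [0, 0, 0], [0, 0, 0], [0, 0, 0], [0, 0, 0], [0, 0, 0]])

```text
t: 6.68
ee_pos: [580.0, -130.9, 80.0]
ee_rot: [-3.14, -0.0, 1.625]
contact_force: [-0.5, -0.2, -2.0]
grip_width: 31.8
```

```bash
python3 ln.py
```

```text
t 6.68 s 58.2 lat(+x side) -0.63 z 79.96 rot [-3.1397e+00 -2.0000e-04  1.6249e+00] F [-0.5 -0.2 -2. ] T [-0.13 -0.09  0.03] w 31.8
```

Emit:
carry_out(grip=[-1, -1, -1, -1, -1, -1], xyz=[[0.3, 0.05, 0], [0.3, 0, 0], [0.3, 0, 0], [0.3, 0, 0], [0.3, 0, 0], [0.2, 0, 0]], twist=[[0, 0, 0], [0, 0, 0], [0, 0, 0], [0, 0, 0], [0, 0, 0], [0, 0, 0]])

```text
t: 7.18
ee_pos: [579.5, -112.5, 80.0]
ee_rot: [-3.14, -0.0, 1.624]
contact_force: [0.4, 0.4, -0.9]
grip_width: 31.9
```

```bash
python3 ln.py
```

```text
t 7.18 s 76.6 lat(+x side) -0.09 z 79.95 rot [-3.1398e+00 -2.0000e-04  1.6240e+00] F [ 0.4  0.4 -0.9] T [-0.13 -0.15 -0.05] w 31.9
```

Emit:
carry_out(grip=[-1, -1, -1, -1, -1], xyz=[[0.3, 0, 0], [0.3, 0, 0], [0.3, 0, 0], [0.3, 0, 0], [0.3, 0, 0]], twist=[[0, 0, 0], [0, 0, 0], [0, 0, 0], [0, 0, 0], [0, 0, 0]])

```text
t: 7.6
ee_pos: [578.7, -96.1, 80.0]
ee_rot: [-3.14, -0.0, 1.624]
contact_force: [0.1, 0.6, -1.6]
grip_width: 31.5
```

```bash
python3 ln.py
```

```text
t 7.6 s 93.0 lat(+x side) -0.07 z 79.95 rot [-3.1398e+00 -2.0000e-04  1.6238e+00] F [ 0.1  0.6 -1.6] T [-0.15 -0.03  0.04] w 31.5
```

Emit:
carry_out(grip=[-1, -1, -1, -1, -1, -1], xyz=[[0.4, 0, 0], [0.4, 0, 0], [0.4, 0, 0], [0.4, 0, 0], [0.4, 0, 0], [0.4, 0, 0]], twist=[[0, 0, 0], [0, 0, 0], [0, 0, 0], [0, 0, 0], [0, 0, 0], [0, 0, 0]])

```text
t: 8.1
ee_pos: [577.2, -69.6, 80.0]
ee_rot: [-3.14, -0.0, 1.624]
contact_force: [-0.3, -0.3, -1.1]
grip_width: 31.6
```

```bash
python3 ln.py
```

```text
t 8.1 s 119.6 lat(+x side) -0.1 z 79.98 rot [-3.1398e+00 -2.0000e-04  1.6238e+00] F [-0.3 -0.3 -1.1] T [-0.16 -0.03 -0.04] w 31.6
```

Emit:
carry_out(grip=[-1, -1, -1, -1, -1, -1], xyz=[[0.3, 0, 0], [0.3, 0, 0], [0.3, 0, 0], [0.3, 0, 0], [0.3, 0, 0], [0.3, 0, 0]], twist=[[0, 0, 0], [0, 0, 0], [0, 0, 0], [0, 0, 0], [0, 0, 0], [0, 0, 0]])

```text
t: 8.6
ee_pos: [576.2, -49.3, 80.0]
ee_rot: [-3.14, -0.0, 1.624]
contact_force: [1.5, 1.2, -1.3]
grip_width: 31.8
```

```bash
python3 ln.py
```

```text
t 8.6 s 139.9 lat(+x side) -0.08 z 80.02 rot [-3.1399e+00 -2.0000e-04  1.6241e+00] F [ 1.5  1.2 -1.3] T [-0.14 -0.03 -0.03] w 31.8
```

Emit:
carry_out(grip=[-1, -1, -1, -1, -1], xyz=[[0.3, 0, 0], [0.3, 0, 0], [0.3, 0, 0], [0.3, 0, 0], [0.3, 0, 0]], twist=[[0, 0, 0], [0, 0, 0], [0, 0, 0], [0, 0, 0], [0, 0, 0]])

```text
t: 9.02
ee_pos: [578.6, -45.3, 81.6]
ee_rot: [3.137, 0.019, 1.632]
contact_force: [0.4, -17.8, -0.6]
grip_width: 31.4
```

```bash
python3 ln.py
```

```text
t 9.02 s 143.7 lat(+x side) 2.53 z 81.62 rot [3.1373 0.0189 1.6317] F [  0.4 -17.8  -0.6] T [-2.69 -0.04  0.19] w 31.4
```

```bash
cat >> ln.py <<'E'
# correction in tool frame back to the push line (x: none)
r=R.from_euler("xyz",o["ee_rot"]);T=R.from_euler("xyz",[np.pi,0,1.624])
lat=v@[d[1],-d[0]]
c=np.array([d[1]*-lat,-d[0]*-lat,79.9-p[2]])
print("corr xyz cm",(r.inv().apply(c)/10).round(3),"twist",(r.inv()*T).as_rotvec().round(4))
E
python3 ln.py
```

```text
t 9.02 s 143.7 lat(+x side) 2.53 z 81.62 rot [3.1373 0.0189 1.6317] F [  0.4 -17.8  -0.6] T [-2.69 -0.04  0.19] w 31.4
corr xyz cm [ 0.005 -0.254  0.171] twist [0.0044 0.0188 0.0078]
```

Emit:
carry_out(grip=[-1, -1], xyz=[[0.3, -0.25, 0.17], [0.3, -0.1, 0.1]], twist=[[0.004, 0.019, 0.008], [0.002, 0.01, 0.004]])

```text
t: 9.18
ee_pos: [576.2, -44.6, 79.8]
ee_rot: [3.14, -0.003, 1.623]
contact_force: [0.7, -17.7, -2.6]
grip_width: 32.0
```

```bash
python3 ln.py
```

```text
t 9.18 s 144.6 lat(+x side) 0.19 z 79.77 rot [ 3.1403e+00 -2.7000e-03  1.6227e+00] F [  0.7 -17.7  -2.6] T [-2.92 -0.17  0.25] w 32.0
corr xyz cm [ 0.    -0.019 -0.013] twist [ 0.0013 -0.0027 -0.0013]
```

Emit:
carry_out(grip=[-1, -1], xyz=[[0.5, -0.1, 0.05], [0.5, -0.1, 0.05]], twist=[[0.002, 0.004, 0.002], [0.002, 0.006, 0.002]])

```text
t: 9.35
ee_pos: [575.0, -41.0, 79.3]
ee_rot: [3.142, -0.004, 1.621]
contact_force: [-0.2, -18.4, -1.3]
grip_width: 31.9
```

```bash
python3 ln.py
```

```text
t 9.35 s 148.2 lat(+x side) -0.77 z 79.34 rot [ 3.1416 -0.0042  1.6207] F [ -0.2 -18.4  -1.3] T [-3.09 -0.13  0.11] w 31.9
corr xyz cm [ 0.     0.077 -0.056] twist [ 0.     -0.0042 -0.0033]
```

Emit:
carry_out(grip=[-1, -1, -1], xyz=[[0.6, 0.05, -0.03], [0.6, 0, 0], [0.6, -0.03, 0.02]], twist=[[0, -0.003, -0.003], [0, 0.001, 0.001], [0, 0.002, 0.001]])

```text
t: 9.6
ee_pos: [576.3, -32.8, 80.4]
ee_rot: [3.138, 0.01, 1.625]
contact_force: [-0.4, -17.8, -0.0]
grip_width: 31.6
```

```bash
python3 ln.py
```

```text
t 9.6 s 156.4 lat(+x side) 0.97 z 80.42 rot [3.1378 0.0096 1.6248] F [ -0.4 -17.8  -0. ] T [-2.96 -0.02  0.27] w 31.6
corr xyz cm [ 0.001 -0.097  0.052] twist [0.0038 0.0096 0.0008]
```

Emit:
carry_out(grip=[-1, -1, -1, -1], xyz=[[0.7, -0.13, 0.08], [0.7, -0.04, 0.03], [0.7, -0.04, 0.03], [0.7, -0.04, 0.03]], twist=[[0.004, 0.012, 0.001], [0.001, 0.003, 0.001], [0.001, 0.003, 0.001], [0.001, 0.003, 0.001]])

```text
t: 9.93
ee_pos: [575.1, -17.0, 80.0]
ee_rot: [3.14, 0.006, 1.625]
contact_force: [1.0, -18.9, -0.4]
grip_width: 31.4
```

```bash
python3 ln.py; python3 - <<'E'
from h import *
from rig import get_image
s=get_image("side")[:,:,::-1].copy()
cv2.imwrite("pics/s4.png",cv2.resize(s[130:330,190:350],None,fx=3,fy=3,interpolation=cv2.INTER_CUBIC))
t=get_image("top")[:,:,::-1].copy()
cv2.imwrite("pics/t4.png",cv2.resize(t[140:230,195:345],None,fx=5,fy=5,interpolation=cv2.INTER_CUBIC))
E
```

```text
t 9.93 s 172.2 lat(+x side) 0.53 z 79.98 rot [3.1397 0.006  1.625 ] F [  1.  -18.9  -0.4] T [-2.97 -0.13  0.18] w 31.4
corr xyz cm [ 0.    -0.053  0.008] twist [0.0019 0.006  0.001 ]
```

View pics/s4.png

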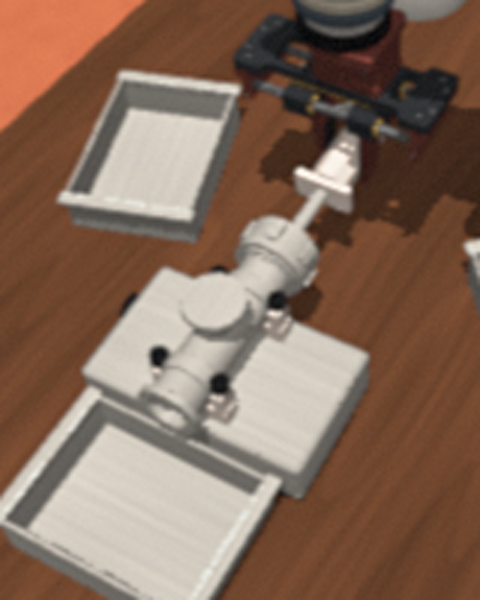

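View pics/t4.png

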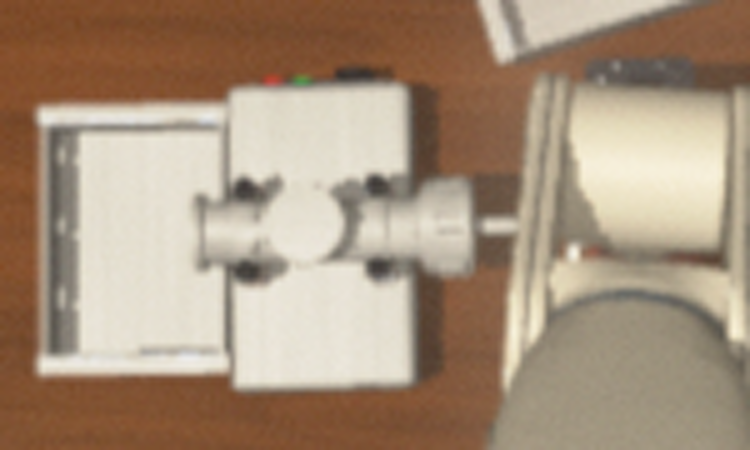

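The rod is in the cylinder on its axis, with the stop plate at about (325,188) in the side crop, still well short of the nut face near (285,230). I'll keep pushing.

Emit:
carry_out(grip=[-1, -1, -1, -1], xyz=[[0.7, -0.09, 0.03], [0.7, -0.05, 0.02], [0.7, -0.05, 0.02], [0.7, -0.05, 0.02]], twist=[[0.002, 0.008, 0.001], [0.001, 0.004, 0.001], [0.001, 0.004, 0.001], [0.001, 0.004, 0.001]])

```text
t: 10.37
ee_pos: [573.6, -0.0, 80.1]
ee_rot: [3.14, 0.001, 1.624]
contact_force: [1.1, -17.3, -0.5]
grip_width: 31.5
```

```bash
python3 ln.py
```

```text
t 10.37 s 189.2 lat(+x side) -0.04 z 80.07 rot [3.1404e+00 1.4000e-03 1.6243e+00] F [  1.1 -17.3  -0.5] T [-3.   -0.25  0.06] w 31.5
corr xyz cm [0.    0.004 0.017] twist [0.0012 0.0014 0.0003]
```

Emit:
carry_out(grip=[-1, -1, -1, -1], xyz=[[0.6, -0.04, 0.03], [0.6, -0.04, 0.02], [0.6, -0.04, 0.02], [0.6, -0.04, 0.02]], twist=[[0.002, 0.004, 0.001], [0.001, 0.004, 0.001], [0.001, 0.004, 0.001], [0.001, 0.004, 0.001]])

```text
t: 10.7
ee_pos: [572.7, 12.6, 79.9]
ee_rot: [-3.141, 0.002, 1.624]
contact_force: [0.1, -18.7, -0.8]
grip_width: 31.8
```

```bash
python3 ln.py
```

```text
t 10.7 s 201.9 lat(+x side) -0.24 z 79.89 rot [-3.1409e+00  1.7000e-03  1.6240e+00] F [  0.1 -18.7  -0.8] T [-2.96 -0.25 -0.01] w 31.8
corr xyz cm [-0.     0.024 -0.001] twist [-0.0007  0.0017 -0.    ]
```

Emit:
carry_out(grip=[-1, -1, -1, -1], xyz=[[0.45, 0, 0.0], [0.45, -0.02, 0.01], [0.45, -0.03, 0.02], [0.45, -0.03, 0.02]], twist=[[0, 0.003, 0.001], [0.001, 0.003, 0.001], [0.001, 0.003, 0.001], [0.001, 0.003, 0.001]])

```text
t: 11.03
ee_pos: [572.5, 19.1, 80.0]
ee_rot: [-3.14, 0.006, 1.624]
contact_force: [0.5, -18.4, -0.4]
grip_width: 31.9
```

```bash
python3 ln.py
```

```text
t 11.03 s 208.4 lat(+x side) -0.1 z 80.03 rot [-3.14    0.0061  1.6239] F [  0.5 -18.4  -0.4] T [-2.91 -0.2   0.05] w 31.9
corr xyz cm [0.    0.01  0.013] twist [-0.0016  0.0061 -0.0001]
```

Emit:
carry_out(grip=[-1, -1, -1], xyz=[[0.45, 0, 0.02], [0.45, -0.02, 0.02], [0.45, -0.02, 0.02]], twist=[[0, 0.007, 0.001], [0, 0.003, 0.001], [0, 0.003, 0.001]])

```text
t: 11.28
ee_pos: [572.4, 23.8, 79.8]
ee_rot: [-3.141, 0.005, 1.624]
contact_force: [0.9, -17.8, -0.8]
grip_width: 31.8
```

```bash
python3 ln.py
```

```text
t 11.28 s 213.1 lat(+x side) 0.06 z 79.84 rot [-3.1411  0.0053  1.624 ] F [  0.9 -17.8  -0.8] T [-2.89 -0.18  0.05] w 31.8
corr xyz cm [-0.    -0.006 -0.006] twist [-0.0005  0.0053  0.    ]
```

Emit:
carry_out(grip=[-1, -1, -1], xyz=[[0.45, -0.02, 0.01], [0.45, -0.02, 0.02], [0.45, -0.02, 0.02]], twist=[[0, 0.006, 0.001], [0, 0.003, 0.001], [0, 0.003, 0.001]])

```text
t: 11.53
ee_pos: [572.1, 28.4, 79.8]
ee_rot: [3.141, 0.005, 1.624]
contact_force: [1.4, -18.1, -0.2]
grip_width: 31.6
```

```bash
python3 ln.py
```

```text
t 11.53 s 217.7 lat(+x side) -0.05 z 79.75 rot [3.1411 0.0055 1.6237] F [  1.4 -18.1  -0.2] T [-3.05 -0.18  0.04] w 31.6
corr xyz cm [-0.     0.005 -0.015] twist [ 0.0005  0.0055 -0.0003]
```

Emit:
carry_out(grip=[-1, -1], xyz=[[0.4, 0, 0], [0.4, -0.02, 0.02]], twist=[[0, 0.006, 0.001], [0, 0.003, 0.001]])

```text
t: 11.7
ee_pos: [572.0, 30.8, 79.8]
ee_rot: [3.141, 0.004, 1.624]
contact_force: [0.9, -15.6, -0.4]
grip_width: 31.7
```

```bash
python3 ln.py
```

```text
t 11.7 s 220.1 lat(+x side) 0.01 z 79.84 rot [3.1405 0.0041 1.6235] F [  0.9 -15.6  -0.4] T [-2.53 -0.17  0.07] w 31.7
corr xyz cm [-0.    -0.001 -0.006] twist [ 0.001   0.0041 -0.0004]
```

Emit:
carry_out(grip=[-1], xyz=[[0.35, 0, 0]], twist=[[0, 0.004, 0]])

```text
t: 11.78
ee_pos: [571.9, 32.0, 79.9]
ee_rot: [3.141, 0.003, 1.624]
contact_force: [0.5, -12.6, -0.6]
grip_width: 31.7
```

```bash
python3 ln.py
```

```text
t 11.78 s 221.3 lat(+x side) 0.01 z 79.88 rot [3.1405 0.0033 1.6241] F [  0.5 -12.6  -0.6] T [-2.13 -0.19  0.04] w 31.7
corr xyz cm [-0.    -0.001 -0.002] twist [0.0011 0.0033 0.0001]
```

Emit:
carry_out(grip=[-1], xyz=[[0.25, 0, 0]], twist=[[0, 0.002, 0]])

```text
t: 11.87
ee_pos: [572.0, 32.4, 80.0]
ee_rot: [3.14, 0.004, 1.624]
contact_force: [1.3, -11.0, -1.5]
grip_width: 31.6
```

```bash
python3 ln.py
```

```text
t 11.87 s 221.7 lat(+x side) 0.11 z 80.01 rot [3.1403 0.004  1.6244] F [  1.3 -11.   -1.5] T [-1.88 -0.2   0.09] w 31.6
corr xyz cm [ 0.    -0.011  0.011] twist [0.0013 0.004  0.0004]
```

```bash
python3 - <<'E'
from h import *
from rig import get_image
s=get_image("side")[:,:,::-1].copy()
cv2.imwrite("pics/s5.png",cv2.resize(s[150:330,190:350],None,fx=3.3,fy=3.3,interpolation=cv2.INTER_CUBIC))
t=get_image("top")[:,:,::-1].copy()
cv2.imwrite("pics/t5.png",cv2.resize(t[140:230,195:345],None,fx=5,fy=5,interpolation=cv2.INTER_CUBIC))
E
```

```text
(no output)
```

View pics/s5.png

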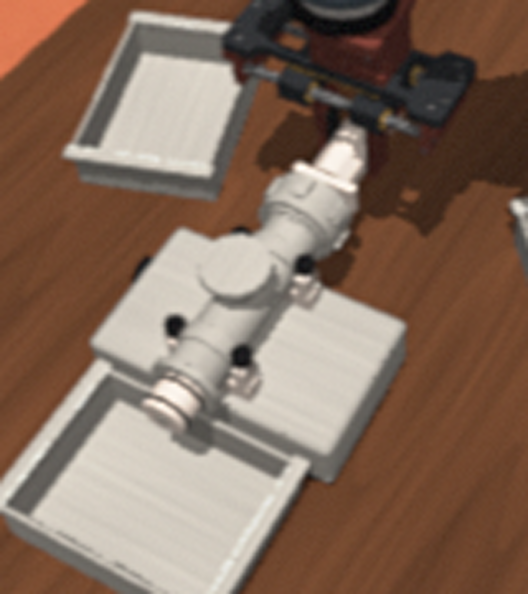

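View pics/t5.png

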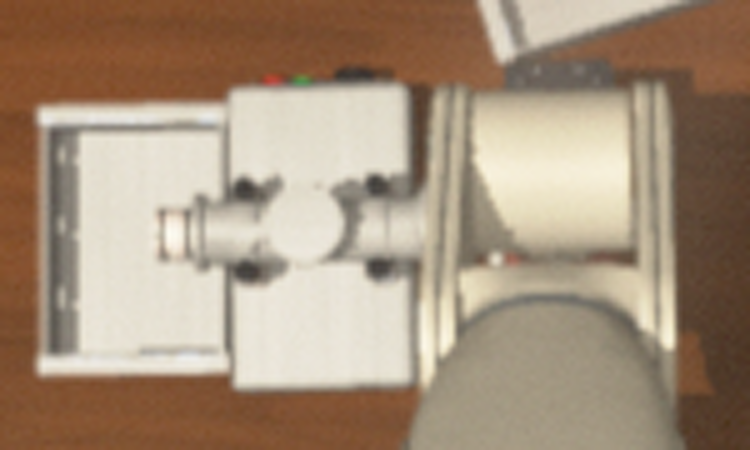

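The piston stands about 25 mm out of the far end (top crop x 157–197), so it is almost out. The stop plate is still short of the nut.

Emit:
carry_out(grip=[-1], xyz=[[0.3, -0.01, 0.01]], twist=[[0.001, 0.004, 0]])

```text
t: 12.05
ee_pos: [571.9, 33.9, 80.0]
ee_rot: [3.141, 0.002, 1.625]
contact_force: [-0.2, -7.1, -1.1]
grip_width: 31.7
```

```bash
python3 ln.py
```

```text
t 12.05 s 223.2 lat(+x side) 0.07 z 80.01 rot [3.1412e+00 1.9000e-03 1.6246e+00] F [-0.2 -7.1 -1.1] T [-1.2  -0.19 -0.  ] w 31.7
corr xyz cm [ 0.    -0.007  0.011] twist [0.0004 0.0019 0.0006]
```

Emit:
carry_out(grip=[-1], xyz=[[0.2, 0, 0]], twist=[[0, 0.001, 0]])

```text
t: 12.13
ee_pos: [571.9, 35.4, 80.0]
ee_rot: [3.141, 0.001, 1.624]
contact_force: [-0.3, -0.5, -1.1]
grip_width: 31.9
```

```bash
python3 ln.py
```

```text
t 12.13 s 224.7 lat(+x side) 0.1 z 80.05 rot [3.1411e+00 1.3000e-03 1.6240e+00] F [-0.3 -0.5 -1.1] T [-0.17 -0.14 -0.04] w 31.9
corr xyz cm [ 0.    -0.01   0.015] twist [ 0.0005  0.0013 -0.    ]
```

Force has gone to zero, so the piston is out. Now a gentle approach to the nut.

Emit:
carry_out(grip=[-1, -1], xyz=[[0.12, 0, 0], [0.1, 0, 0]], twist=[[0, 0.001, 0], [0, 0, 0]])

```text
t: 12.3
ee_pos: [571.7, 37.8, 80.0]
ee_rot: [3.141, -0.0, 1.623]
contact_force: [-0.6, -0.9, -1.0]
grip_width: 31.8
```

```bash
python3 ln.py; python3 - <<'E'
from h import *
from rig import get_image
s=get_image("side")[:,:,::-1].copy()
cv2.imwrite("pics/s6.png",cv2.resize(s[150:330,190:350],None,fx=3.3,fy=3.3,interpolation=cv2.INTER_CUBIC))
E
```

```text
t 12.3 s 227.1 lat(+x side) 0.07 z 80.05 rot [ 3.1411 -0.      1.6234] F [-0.6 -0.9 -1. ] T [-0.09 -0.08  0.  ] w 31.8
corr xyz cm [-0.    -0.007  0.015] twist [ 0.0005 -0.     -0.0006]
```

View pics/s6.png

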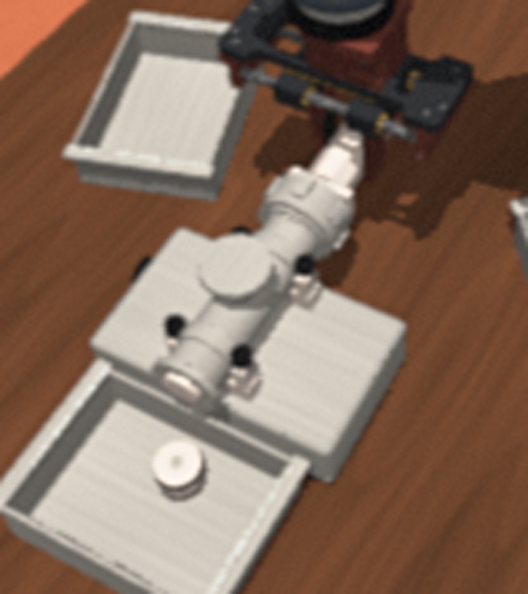

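The piston is in the pan, standing on end at (180,470) in the crop. The rod's tip is at the flange and the stop plate is just short of the nut.

Emit:
carry_out(grip=[-1, -1, -1], xyz=[[0.1, 0, 0], [0.1, 0, 0], [0.08, 0, 0]], twist=[[0, 0, 0], [0, 0, 0], [0, 0, 0]])

```text
t: 12.6
ee_pos: [571.4, 41.7, 80.0]
ee_rot: [3.141, -0.0, 1.624]
contact_force: [-0.7, -0.3, -1.7]
grip_width: 31.4
```

Emit:
carry_out(grip=[-1, -1], xyz=[[0.08, 0, 0], [0.06, 0, 0]], twist=[[0, 0, 0], [0, 0, 0]])

```text
t: 12.77
ee_pos: [571.4, 43.4, 80.0]
ee_rot: [3.141, 0.0, 1.625]
contact_force: [1.2, -5.1, -1.5]
grip_width: 31.8
```

```bash
python3 ln.py
```

```text
t 12.77 s 232.7 lat(+x side) 0.05 z 80.0 rot [3.1411 0.     1.6248] F [ 1.2 -5.1 -1.5] T [-0.99 -0.24  0.07] w 31.8
corr xyz cm [ 0.    -0.005  0.01 ] twist [0.0005 0.     0.0008]
```

Emit:
carry_out(grip=[-1], xyz=[[0.08, 0, 0]], twist=[[0, 0, 0]])

```text
t: 12.85
ee_pos: [571.5, 43.5, 80.0]
ee_rot: [3.141, 0.002, 1.626]
contact_force: [1.8, -8.7, -2.2]
grip_width: 31.5
```

Emit:
carry_out(grip=[-1, -1], xyz=[[0.06, 0, 0], [0.06, 0, 0]], twist=[[0, 0.001, 0.001], [0, 0.001, 0.001]])

```text
t: 13.02
ee_pos: [571.4, 43.4, 80.0]
ee_rot: [3.141, 0.002, 1.625]
contact_force: [0.7, -4.0, -0.7]
grip_width: 31.8
```

Emit:
carry_out(grip=[-1, -1, -1, -1], xyz=[[0.08, 0, 0], [0.08, 0, 0], [0.08, 0, 0], [0.08, 0, 0]], twist=[[0, 0.001, 0.001], [0, 0.001, 0.001], [0, 0.001, 0.001], [0, 0.001, 0.001]])

```text
t: 13.35
ee_pos: [571.3, 43.4, 80.0]
ee_rot: [3.141, 0.002, 1.623]
contact_force: [0.9, -7.2, -1.4]
grip_width: 31.8
```

```bash
python3 ln.py;python3 - <<'E'
from h import *
from rig import get_image
s=get_image("side")[:,:,::-1].copy()
cv2.imwrite("pics/s7.png",cv2.resize(s[150:330,190:350],None,fx=3.3,fy=3.3,interpolation=cv2.INTER_CUBIC))
E
python3 ln.py
```

```text
t 13.35 s 232.7 lat(+x side) -0.01 z 80.01 rot [3.1413e+00 2.2000e-03 1.6232e+00] F [ 0.9 -7.2 -1.4] T [-1.19 -0.11  0.25] w 31.8
corr xyz cm [0.    0.001 0.011] twist [ 0.0002  0.0022 -0.0008]
t 13.4 s 232.7 lat(+x side) 0.02 z 80.03 rot [3.1413e+00 2.3000e-03 1.6232e+00] F [ 0.3 -6.8 -1.6] T [-1.17 -0.11  0.12] w 31.8
corr xyz cm [ 0.    -0.002  0.013] twist [ 0.0003  0.0023 -0.0008]
```

View pics/s7.png

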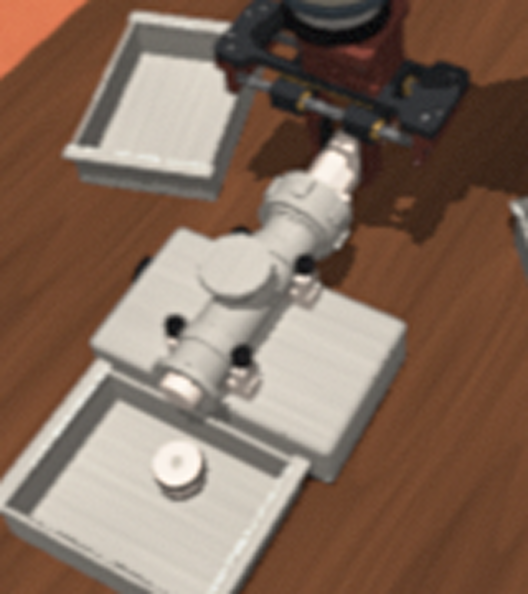

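The stop plate bears on the nut at about 7 N, and the head shows out of the far end at (182,385). I'll hold a moment longer, then draw out.

Emit:
carry_out(grip=[-1, -1, -1, -1], xyz=[[0.08, 0, 0], [0.08, 0, 0], [0.08, 0, 0], [0.08, 0, 0]], twist=[[0, 0.001, 0], [0, 0.001, 0], [0, 0.001, 0], [0, 0.001, 0]])

```text
t: 13.73
ee_pos: [571.4, 43.4, 80.1]
ee_rot: [3.141, 0.003, 1.625]
contact_force: [-0.0, -5.9, -1.4]
grip_width: 31.2
```

Emit:
carry_out(grip=[-1, -1, -1, -1, -1, -1, -1, -1], xyz=[[-0.3, 0, 0], [-0.6, 0, 0], [-0.8, 0, 0], [-0.8, 0, 0], [-0.8, 0, 0], [-0.8, 0, 0], [-0.8, 0, 0], [-0.5, 0, 0]], twist=[[0, 0, 0], [0, 0, 0], [0, 0, 0], [0, 0, 0], [0, 0, 0], [0, 0, 0], [0, 0, 0], [0, 0, 0]])

```text
t: 14.4
ee_pos: [574.5, -14.6, 80.1]
ee_rot: [3.141, 0.001, 1.624]
contact_force: [0.5, 0.6, -0.7]
grip_width: 31.4
```

```bash
python3 ln.py
```

```text
t 14.4 s 174.6 lat(+x side) 0.07 z 80.14 rot [3.1411e+00 9.0000e-04 1.6244e+00] F [ 0.5  0.6 -0.7] T [-0.1  -0.1  -0.03] w 31.4
corr xyz cm [ 0.    -0.007  0.024] twist [0.0005 0.0009 0.0004]
```

Emit:
carry_out(grip=[-1, -1, -1, -1, -1, -1, -1, -1, -1, -1], xyz=[[-0.8, 0, 0.02], [-1.3, 0, 0], [-1.4, 0, 0], [-1.4, 0, 0], [-1.4, 0, 0], [-1.4, 0, 0], [-1.4, 0, 0], [-1.4, 0, 0], [-1, 0, 0], [-0.5, 0, 0]], twist=[[0, 0, 0], [0, 0, 0], [0, 0, 0], [0, 0, 0], [0, 0, 0], [0, 0, 0], [0, 0, 0], [0, 0, 0], [0, 0, 0], [0, 0, 0]])

```text
t: 15.23
ee_pos: [580.9, -148.0, 80.0]
ee_rot: [3.14, 0.001, 1.624]
contact_force: [-0.5, 0.9, -1.6]
grip_width: 31.6
```

```bash
python3 ln.py
```

```text
t 15.23 s 41.1 lat(+x side) -0.65 z 80.05 rot [3.1404e+00 1.5000e-03 1.6237e+00] F [-0.5  0.9 -1.6] T [-0.18 -0.09  0.  ] w 31.6
corr xyz cm [0.    0.065 0.015] twist [ 0.0012  0.0015 -0.0003]
```

```bash
python3 - <<'E'
from plan import *
plan([516,-290,80],1.6946,8)
E
```

```text
from [ 580.9 -148.    80. ] [3.140e+00 1.000e-03 1.624e+00] t 15.23 F [-0.5  0.9 -1.6] w 31.6 rows 8
xyz [[-1.73, -0.9, 0.0], [-1.72, -0.92, 0.0], [-1.71, -0.93, 0.0], [-1.7, -0.95, 0.0], [-1.7, -0.96, 0.0], [-1.69, -0.98, 0.0], [-1.68, -0.99, 0.0], [-1.67, -1.01, 0.0]]
twist [[0.0001, 0.0002, -0.0089], [0.0001, 0.0002, -0.0089], [0.0001, 0.0002, -0.0089], [0.0001, 0.0002, -0.0089], [0.0001, 0.0002, -0.0089], [0.0001, 0.0002, -0.0089], [0.0001, 0.0002, -0.0089], [0.0001, 0.0002, -0.0089]]
```

First two rows straight back, so the tip is clear of the nut before any sideways motion.

Emit:
carry_out(grip=[-1, -1, -1, -1, -1, -1, -1, -1, -1, -1], xyz=[[-1.2, 0, 0], [-1.7, 0, 0], [-1.7, -0.9, 0], [-1.7, -0.95, 0], [-1.7, -0.95, 0], [-1.7, -1.0, 0], [-1.5, -1.0, 0], [-1.0, -0.8, 0], [-0.4, -0.4, 0], [0, 0, 0]], twist=[[0, 0, 0], [0, 0, 0], [0, 0, -0.009], [0, 0, -0.009], [0, 0, -0.009], [0, 0, -0.009], [0, 0, -0.009], [0, 0, -0.009], [0, 0, 0], [0, 0, 0]])

```text
t: 16.07
ee_pos: [528.2, -289.1, 80.0]
ee_rot: [3.139, 0.002, 1.683]
contact_force: [0.1, -0.2, -1.9]
grip_width: 31.4
```

```bash
python3 - <<'E'
from plan import *
plan([516,-290,0.5],1.6946,5)
E
```

```text
from [ 528.2 -289.1   80. ] [3.139e+00 2.000e-03 1.683e+00] t 16.07 F [ 0.1 -0.2 -1.9] w 31.4 rows 5
xyz [[0.01, -0.25, 1.59], [0.01, -0.25, 1.59], [0.01, -0.25, 1.59], [0.01, -0.25, 1.59], [0.01, -0.24, 1.59]]
twist [[0.0005, 0.0004, -0.0024], [0.0005, 0.0004, -0.0024], [0.0005, 0.0004, -0.0024], [0.0005, 0.0004, -0.0024], [0.0005, 0.0004, -0.0024]]
```

Emit:
carry_out(grip=[-1, -1, -1, -1, -1, -1], xyz=[[0, -0.4, 1.0], [0, -0.4, 1.5], [0, -0.3, 1.5], [0, 0, 1.2], [0, 0, 0.5], [0, 0, 0]], twist=[[0.001, 0.001, 0], [0.001, 0.001, 0], [0, 0, 0], [0, 0, 0], [0, 0, 0], [0, 0, 0]])

```text
t: 16.57
ee_pos: [518.4, -288.1, 18.9]
ee_rot: [3.14, 0.0, 1.684]
contact_force: [-0.2, 0.2, -1.3]
grip_width: 31.6
```

```bash
python3 - <<'E'
from plan import *
plan([516,-290,0.5],1.6946,5)
E
```

```text
from [ 518.4 -288.1   18.9] [3.14  0.    1.684] t 16.57 F [-0.2  0.2 -1.3] w 31.6 rows 5
xyz [[-0.03, -0.05, 0.37], [-0.03, -0.05, 0.37], [-0.03, -0.05, 0.37], [-0.03, -0.05, 0.37], [-0.03, -0.05, 0.37]]
twist [[0.0004, 0.0, -0.0021], [0.0004, 0.0, -0.0021], [0.0004, 0.0, -0.0021], [0.0004, 0.0, -0.0021], [0.0004, 0.0, -0.0021]]
```

Emit:
carry_out(grip=[-1, -1, -1, -1], xyz=[[0, 0, 0.5], [0, 0, 0.4], [0, 0, 0.3], [0, 0, 0.1]], twist=[[0, 0, 0], [0, 0, 0], [0, 0, 0], [0, 0, 0]])

```text
t: 16.9
ee_pos: [519.8, -287.3, 5.2]
ee_rot: [3.139, 0.001, 1.686]
contact_force: [0.9, -0.0, -1.6]
grip_width: 31.9
```

Emit:
carry_out(grip=[-1, -1], xyz=[[0, 0, 0.1], [0, 0, 0]], twist=[[0, 0, 0], [0, 0, 0]])

```text
t: 17.07
ee_pos: [520.2, -287.5, 4.4]
ee_rot: [3.138, 0.001, 1.686]
contact_force: [-0.6, -0.5, -0.6]
grip_width: 31.7
```

Emit:
carry_out(grip=[-1, -1, -1], xyz=[[0, 0, 0.2], [0, 0, 0.15], [0, 0, 0]], twist=[[0, 0, 0], [0, 0, 0], [0, 0, 0]])

```text
t: 17.32
ee_pos: [520.8, -287.9, 1.4]
ee_rot: [3.137, 0.002, 1.686]
contact_force: [0.5, -0.4, -0.7]
grip_width: 31.5
```

Emit:
carry_out(grip=[-1, -1], xyz=[[0, 0, 0.08], [0, 0, 0]], twist=[[0, 0, 0], [0, 0, 0]])

```text
t: 17.48
ee_pos: [521.0, -288.0, 0.8]
ee_rot: [3.137, 0.002, 1.686]
contact_force: [-0.7, 0.6, -1.0]
grip_width: 31.9
```

Emit:
carry_out(grip=[-0.2, -0.1, 0, 0.3, 0.6, 1, 1, 1], xyz=[[0, 0, 0], [0, 0, 0], [0, 0, 0], [0, 0, 0], [0, 0, 0], [0, 0, 0], [0, 0, 0], [0, 0, 0]], twist=[[0, 0, 0], [0, 0, 0], [0, 0, 0], [0, 0, 0], [0, 0, 0], [0, 0, 0], [0, 0, 0], [0, 0, 0]])

```text
t: 18.15
ee_pos: [521.6, -288.4, 1.6]
ee_rot: [3.135, 0.003, 1.685]
contact_force: [-0.7, -0.3, -0.8]
grip_width: 73.9
```

Emit:
carry_out(grip=[1, 1, 1, 1, 1, 1, 1, 1], xyz=[[0, 0, -0.5], [0, 0, -1.5], [0, 0, -2.5], [0, 0, -3], [0, 0, -3], [0, 0, -2], [0, 0, -1], [0, 0, 0]], twist=[[0, 0, 0], [0, 0, 0], [0, 0, 0], [0, 0, 0], [0, 0, 0], [0, 0, 0], [0, 0, 0], [0, 0, 0]])

```text
t: 18.82
ee_pos: [519.3, -287.3, 142.5]
ee_rot: [3.139, 0.0, 1.685]
contact_force: [-0.1, -0.6, 0.1]
grip_width: 87.2
```

```bash
python3 - <<'E'
from h import *
from rig import get_image,get_obs
s=get_image("side")[:,:,::-1].copy();cv2.imwrite("pics/s8.png",s)
t=get_image("top")[:,:,::-1].copy();cv2.imwrite("pics/t8.png",t)
cv2.imwrite("pics/s8z.png",cv2.resize(s[100:340,180:400],None,fx=2.5,fy=2.5,interpolation=cv2.INTER_CUBIC))
print(get_obs()["contact_force"],get_obs()["grip_width"])
E
```

```text
[ 0.45719058  0.38166828 -0.15930295] 87.80989938426946
```

View pics/s8z.png

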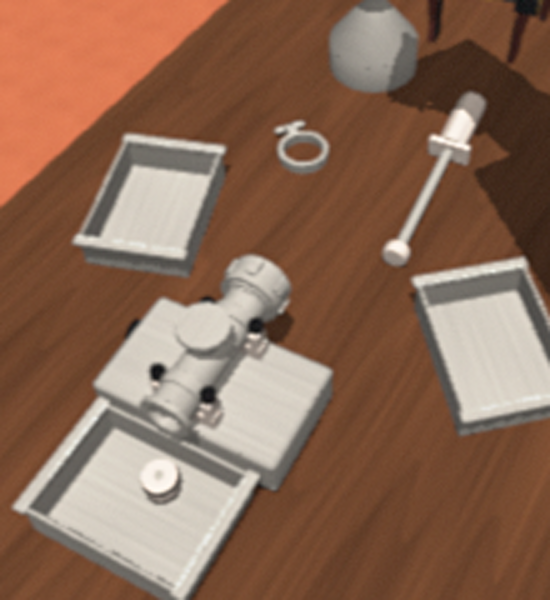

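View pics/t8.png

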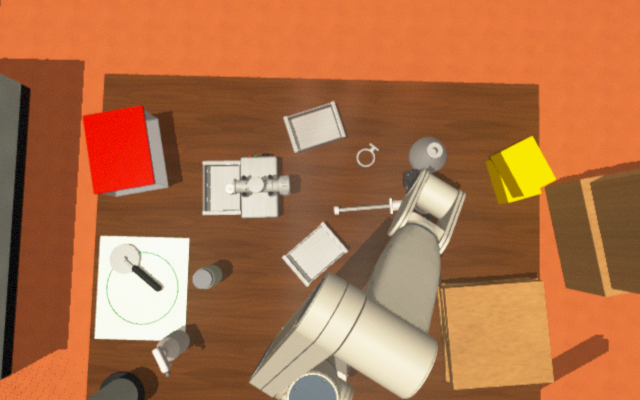

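```bash
python3 - <<'E'
from h import *
t=cv2.imread("pics/t8.png");V=np.clip((satw(t)-.4)/.5,0,1)[202:222,331:341]
yy,xx=np.mgrid[202:222,331:341];a=((V*xx).sum()/V.sum(),(V*yy).sum()/V.sum())
p,e=tri(a,((397+.5)/2.5-.5+180,(252+.5)/2.5-.5+100));print("rod head",p.round(1),"gap",e.round(1))
q=onz("side",(160+.5)/2.5-.5+180,(474+.5)/2.5-.5+100,31);print("piston top",q.round(1))
pc=[onz("top",u,v,45) for u,v in ((203,162),(203,215))];print("pan far corners",np.round(pc,0))
from rig import job_done
job_done()
E
```

```text
rod head [495.5 -65.9  12.1] gap 0.4
piston top [556.9 293.5  31. ]
pan far corners [[640. 382.  45.]
 [465. 375.  45.]]
the job is handed in; nothing more can be done
```

I pushed the piston through into the pan, touched the stop plate to the nut, drew the rod out and laid it flat, then handed the job in. That took about 19 s of the 72 s allowed; no verdict was reported.

- **Push:** the piston moved at about 18 N on the wrist sensor and dropped free just before the rod was home.
- **Stop touch:** the plate bore on the nut for about 1 s at 4 to 9 N, mostly around 7 N. Those are readings taken after each move, so I did not see peaks in between. The head was visible out of the far end.
- **Piston:** it stands on end in the pan, with its top at about x 557, y 294 and well inside the walls.
- **Rod:** it lies near its old place, with the gripper about 140 mm above the counter and open. By triangulation its head centre is at 12 mm against the 16 mm it should have. That is within the accuracy of pixels picked by eye. The two views met to 0.4 mm and both show the rod flat.
- **Bystanders:** the hopper, shaker and clamp look unmoved in the final top view; I did not measure them again.

One check disagreed: before insertion the inlet top triangulated to 140 mm rather than 145 mm. The nut's outline matched its 95 mm axis height, so I kept that, and the rod entered the bore without contact.

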